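Square two plywood caster pads in a corner jig for drilling

ROBOT

A 6-joint arm with a two-finger parallel gripper is mounted at the origin on a cart in front of the work surface, level with it; the furniture and walls round the work are solid. World frame = base frame: x ahead of the robot, y to its left, z up, the work surface at z = 0. Lengths are in m, angles in rad, forces in N, time in s.
With the tool pointing down it reaches from about 0.425 to 0.95 m from the base axis. Payload 14.7 kg.
Tool frame: the origin (TCP) lies at the very end of the fingers, on their centre line; the grasp point (between the pads) lies arm.grip_depth behind it (arm.grip_depth is the distance from the TCP to the grasp point, in m); x points along the fingers, z is the direction in which the jaws open and shut, and the axes are right-handed (so a half turn about x gives the same grasp; the last joint's range is limited). The gripper opens to 85 mm and grips with 20 to 120 N. Pads are 22 mm wide; open, the fingers measure 114 mm over their backs; the gripper's body (76 mm by 85 mm) begins 54 mm behind the grasp point. The pads swing forward as they close: fully open they stand 13 mm farther back than shut.
Start: joints at [-1.26, 0.48, 1.596, -0, 1.065, -0.047], TCP at [0.228, -0.609, 0.231] pointing down, gripper open.
Joint ranges: [-2.75, 2.75], [-0.82, 2.05], [0.23, 2.67], [-1.56, 4.7], [0.09, 2.69], [-2.92, 2.92]. Speed limits (rad/s): [1.89, 1.89, 2.39, 3.01, 3.01, 3.01].

INTERFACE

Orientations are given as a rotation vector (axis times angle).
In Python, from bench import arm, imaging, workorder, models gives the robot as it stands. The module is installed in compiled form; this text tells all that it offers.
- The arm moves only by the tool servo_tool, never from a script. Its argument "commands" is a list that holds one entry, the list of rows, each a list of 5 numbers: the closure in counts, from 0 (fully open) to 255 (shut), then the shift along the tool's x, y, z in m, then the turn about the tool's x in degrees. A call has 1 to 20 rows; each row shifts and turns the pose as measured when the row begins, along the tool's axes as they then stand; what a row does not reach is not made up. A row lasts 1/10 s, in which the tool goes at most 50 mm and 8.59 degrees, less where a joint would pass 70% of its speed; a pose out of reach is approached as far as the arm can. A call is refused whole if a number of a shift passes 0.05 or a number of a turn 8.59, either way. A call with a gripper value outside its range is refused whole. The fingers move at their own pace and stop on an object; "newtons" is the grip in N (left out, the last holds). Time passes only in rows, so rows that do not move let the fingers close. It gives the time, the measured TCP pose, the force and the opening at its end, in the units of the state.
- arm.observe(): the state, without advancing time (a new reading comes with each control period).
- imaging.read_camera(name): name is "scene" or "top" or "wrist"; returns a dict with "frame" (384x512x3 uint8, blue, green, red), "camera_matrix" (3x3 intrinsics, pixels), "R" (3x3) and "t" (3): a world point X has camera coordinates R X + t; the wrist camera has in their place "mount" (4x4, takes a point from camera to tool coordinates, whose origin is the TCP and whose axes are the tool frame's). Camera axes: x right, y down, z forward; pixel columns grow to the right and rows downward; lengths in m; the calibration is good to about 2 mm. A picture is of the moment at which its call begins: read the wrist's pose just before it. There is no depth.
- workorder.sign_off(): hands the job in, once; it reports no verdict.
Trained networks look in a picture, given as the dict that the camera call returned (one of the last four; its "shot" number tells which), for a name from the list of things; names that differ only in an ending like _2 or _b are one class to them, and where a whole thing is asked for, a point or a joint stands for the part that bears it (a point fixed in the world has none). Each returns a list of dicts, best first, with "confidence" (0 to 1); they miss things now and then, are a little off and sometimes report something else, mostly with a low value. They report only what shows in the picture. A call takes as long as a camera call.
- models.search_frame(label, picture): "pixel" ([column, row] in pixels, amid what is visible of it).
The state is a dict: "clock": time; "qpos": joint angles; "joint_vel": joint speeds; "effort": joint torques, N m; "ee_pos": TCP position; "tcp_rot": TCP orientation; "contact_force": force on the tool from outside, world axes, zero at the start; "ft_torque": the same for the moment, N m; "grip_width": finger opening in m.
Only numpy, scipy, OpenCV 4.12 (cv2) and the standard library are available. Lean on these libraries where they do the work, as an engineer would, in place of code of your own. Each camera call takes 0.05 s, during which the arm holds its last target.

TASK

The two plywood caster pads are to be drilled as a pair. First push the pad that lies askew in the squaring jig fully home, so that it sits flush against both corner fences; then lay the other pad flat on top of it and square that one against both fences too, so that the edges of the pair line up. Leave both there, and do not shift the tape measure or the wooden bit block.

Things in the scene. Friction and masses are not known exactly. Their poses are not given: they have to be found in the camera images.
- jig: The squaring jig, fixed to the table: dark wooden bed 130 (x) x 200 (y) x 12 mm with bare aluminium fences 12 mm thick that stand 26 mm over the bed along two sides. Origin: centre of the bed's underside. Its x axis points to the long fence (side away from the robot), y to the left, away from the short fence (which is on the right), z up.
- jig_corner (a point): Inner corner where the fences' inner faces meet, at bed-top height (12 mm over the table); axes as the jig's; it lies at x 35, y -80 mm from the jig's origin. Long fence: inner face x = 0, two bars from y = 0 to 35 and 105 to 155 mm, a 70 mm finger gap between. Short fence: inner face y = 0, from x = 12 to -80 mm. A pad fully home has its centre at x -28, y 70, z 5 mm (upper pad z 15).
- base_sheet_center (a point): Centre (half-way up) of the plywood pad that starts askew on the jig's bed, its centre 12 to 28 mm short of its home place both ways, up to 0.13 rad out of square. A flat rectangular board 56 (its x) x 140 (its y) x 10 mm (z), about 60 g, with four 8 mm bolt holes near its corners; it slides freely on the bed and is the same either way round.
- cover_sheet_center (a point): Centre (half-way up) of the other plywood pad, the same in every way (56 x 140 x 10 mm; x across, y along, z up). It starts lying flat on the side stand to the left, at the height of the worktable (z = 0), and can be gripped across its 56 mm width.
- toggle_jig: Toggle clamp on a wooden block, fixed to the table nearer the robot than the jig: an obstacle. Its red handle points away from the robot and ends 145 mm farther in x than this origin, at y about that of the origin, 60 to 83 mm over the table.
- tape_measure: Pocket tape measure, 34 x 79 x 58 mm, standing on the table; origin at the centre of its underside. Not to be shifted.
- bit_block: Wooden block with upright screw bits, 36 x 100 x 56 mm; origin at the centre of its underside. Not to be shifted.

How it is judged:
On the way:
1. the pad in the jig lies flat on the bed, squared against both fences (x of base_sheet_center in the frame of jig_corner between -0.0305 and -0.0255 m and y of base_sheet_center in the frame of jig_corner between 0.0675 and 0.0725 m and z of base_sheet_center in the frame of jig_corner between 0.002 and 0.008 m and angle between the y axis of base_sheet_center and the y axis of jig_corner, either way round below 0.025 rad and angle between base_sheet_center's own z axis and vertical below 0.04 rad), for 0.2 s.
At the end, for the whole second after the job is handed in: The first pad lies flat on the jig's bed and the other flat on top of it, each within 2.5 mm of touching both fences and parallel to them within 0.025 rad (all of step 1 and x of cover_sheet_center in the frame of jig_corner between -0.0305 and -0.0255 m and y of cover_sheet_center in the frame of jig_corner between 0.0675 and 0.0725 m and z of cover_sheet_center in the frame of jig_corner between 0.012 and 0.018 m and angle between the y axis of cover_sheet_center and the y axis of jig_corner, either way round below 0.025 rad and angle between cover_sheet_center's own z axis and vertical below 0.04 rad).
It fails at once if the tape measure was shifted by more than 20 mm (distance of tape_measure from where it was at the start of the episode above 0.02 m).
It fails at once if the bit block was shifted by more than 20 mm (distance of bit_block from where it was at the start of the episode above 0.02 m).
It also fails if it takes over 67 s, if anything falls off the work surface, if the arm or the gripper's body presses on something with over 40 N, if the wrist force passes 120 N, or if a joint passes its speed limit or range.

## Working session

There is one attempt and no reset: what is moved stays moved. The work goes in short steps, Python scripts to look and compute and a tool call to move; the robot and the scene stay as the last step left them, time stands still between calls to the robot, and variables do not carry over. Pictures are saved under pics/ and viewed, and the job is handed in when it is done.

Besides the shell and the picture viewer there is one more tool, called after ">>>" by a JSON object that holds its "op" and its "data". servo_tool: Moves the arm, as the interface text tells. Its arguments: {"type":"object","properties":{"commands":{"type":"array","items":{"type":"array","items":{"type":"array","items":{"type":"number"}}}},"newtons":{"type":"number"}},"required":["commands"]}

```bash
mkdir -p pics; ls; python3 - <<'E'
from bench import arm, imaging, workorder, models
import cv2, numpy as np
s=arm.observe(); print(s); print(arm.grip_depth)
for n in ["scene","top"]:
    p=imaging.read_camera(n); cv2.imwrite(f"pics/{n}0.png",p["frame"]); print(n,p["camera_matrix"],p["R"],p["t"],p["shot"])
    np.savez(f"{n}0.npz",f=p["frame"],K=p["camera_matrix"],R=p["R"],t=p["t"])
E
```

```text
pics
{'clock': 0.0, 'qpos': array([-1.25959921e+00,  4.80861010e-01,  1.59687453e+00, -1.33256033e-05,
        1.06507763e+00, -4.65760534e-02]), 'joint_vel': array([-6.94626029e-05, -8.43291190e-04, -8.65556432e-04, -4.77376231e-04,
        1.01281235e-03,  5.46369884e-04]), 'effort': array([ 1.81177879e-04, -9.50638103e+01, -4.30179727e+01, -3.85612157e-04,
        1.21833538e-02,  1.03388726e-05]), 'ee_pos': array([ 0.22752792, -0.60844054,  0.23065321]), 'tcp_rot': array([ 0.94247249,  1.35848431, -0.94126231]), 'contact_force': array([ 0.29545715,  0.1184326 , -0.0479786 ]), 'ft_torque': array([-0.00545424,  0.03015915, -0.00231998]), 'grip_width': 0.08530583162895039}
0.0187
scene [[380.48050066   0.         255.04719581]
 [  0.         380.48050066 187.17508348]
 [  0.           0.           1.        ]] [[-0.73373131 -0.67941045  0.00630924]
 [-0.51635524  0.55155582 -0.65510568]
 [ 0.44160575 -0.48392935 -0.75551092]] [0.49623863 0.27327831 0.91411623] 1
top [[460.11498896   0.         263.82843547]
 [  0.         460.11498896 196.27331845]
 [  0.           0.           1.        ]] [[ 0.02194707 -0.99974918  0.00446027]
 [-0.99285122 -0.02231876 -0.11725324]
 [ 0.11732338 -0.00185502 -0.99309203]] [0.07942336 0.56015484 1.2549583 ] 2
```

View pics/scene0.png

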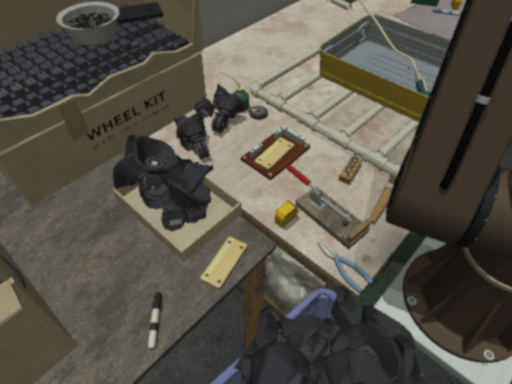

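View pics/top0.png

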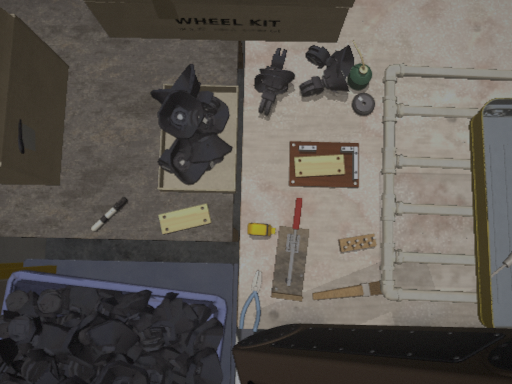

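The top view shows the jig at about (324,165) with the askew pad at about (320,166). The cover pad is at about (185,219), the tape at (260,230), the bit block at (357,243) and the toggle handle at (297,214). I'll measure each of these next.

```bash
cat > h.py <<'E'
import numpy as np, cv2
from scipy.spatial.transform import Rotation as Ro
def load(n):
    d=np.load(n); return dict(frame=d['f'],camera_matrix=d['K'],R=d['R'],t=d['t'])
def ray(p,uv,z):
    uv=np.atleast_2d(uv).astype(float)
    d=np.c_[uv,np.ones(len(uv))]@np.linalg.inv(p['camera_matrix']).T@p['R']
    c=-p['R'].T@p['t']
    return c+d*((z-c[2])/d[:,2])[:,None]
def proj(p,X):
    X=np.atleast_2d(X)@p['R'].T+p['t']; u=X@p['camera_matrix'].T
    return u[:,:2]/u[:,2:]
E
python3 - <<'E'
from h import *
p=load('top0.npz'); f=p['frame']
hsv=cv2.cvtColor(f,cv2.COLOR_BGR2HSV)
for u,v in [(320,166),(185,219)]: print(hsv[v,u])
a=cv2.resize(f[125:205,270:380],None,fx=7,fy=7,interpolation=cv2.INTER_CUBIC)
cv2.imwrite('pics/jig0.png',a)
a=cv2.resize(f[190:310,235:395],None,fx=5,fy=5,interpolation=cv2.INTER_CUBIC)
cv2.imwrite('pics/obs0.png',a)
a=cv2.resize(f[190:245,150:230],None,fx=8,fy=8,interpolation=cv2.INTER_CUBIC)
cv2.imwrite('pics/cov0.png',a)
m=cv2.inRange(hsv,(15,70,150),(35,170,255))
n,l,st,c=cv2.connectedComponentsWithStats(m)
for i in range(1,n):
    if st[i,4]>300:
        pts=cv2.findContours((l==i).astype(np.uint8),cv2.RETR_EXTERNAL,cv2.CHAIN_APPROX_NONE)[0][0]
        print(st[i],c[i])
        for z in (0.010,0.022):
            w=ray(p,pts[:,0],z)[:,:2].astype(np.float32); r=cv2.minAreaRect(w); print(z,r, cv2.boxPoints(r).round(4).tolist())
E
```

```text
[ 25  72 162]
[ 26  71 161]
[295 162  49  14 520] [319.74230769 167.95      ]
0.01 ((0.6448002457618713, -0.06498295068740845), (0.037844229489564896, 0.13802438974380493), 1.307237982749939) [[0.6243000030517578, 0.003599999938160181], [0.6274999976158142, -0.13439999520778656], [0.6653000116348267, -0.13349999487400055], [0.6621000170707703, 0.004399999976158142]]
0.022 ((0.6426094770431519, -0.06351512670516968), (0.03749535232782364, 0.13675186038017273), 1.3072344064712524) [[0.6223000288009644, 0.004399999976158142], [0.6254000067710876, -0.13230000436306], [0.6628999710083008, -0.131400004029274], [0.6597999930381775, 0.0052999998442828655]]
[160 211  50  22 575] [184.64173913 221.14956522]
0.01 ((0.4857138991355896, 0.3137943148612976), (0.03826289251446724, 0.13689450919628143), 14.458263397216797) [[0.45010000467300415, 0.37529999017715454], [0.48429998755455017, 0.24269999563694], [0.5213000178337097, 0.2522999942302704], [0.4871000051498413, 0.3849000036716461]]
0.022 ((0.48498979210853577, 0.31177008152008057), (0.03791011497378349, 0.13563241064548492), 14.458280563354492) [[0.4496999979019165, 0.3727000057697296], [0.483599990606308, 0.24140000343322754], [0.5202999711036682, 0.2508000135421753], [0.4864000082015991, 0.3822000026702881]]
```

View pics/jig0.png

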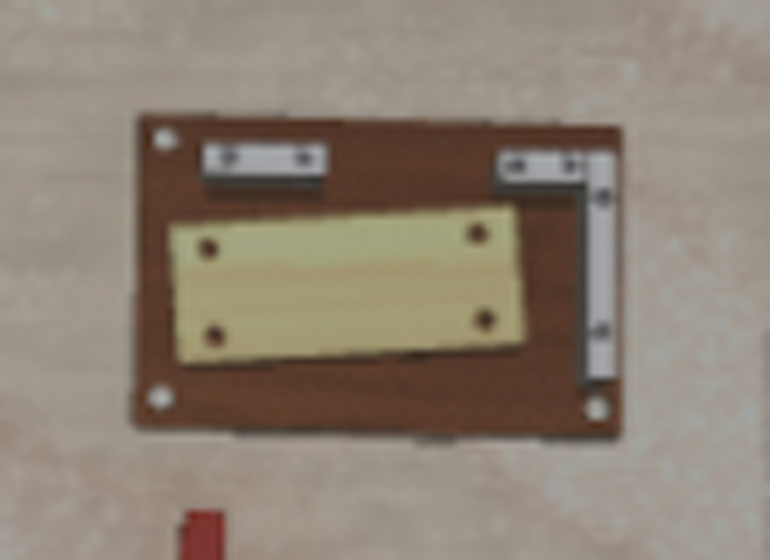

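View pics/obs0.png

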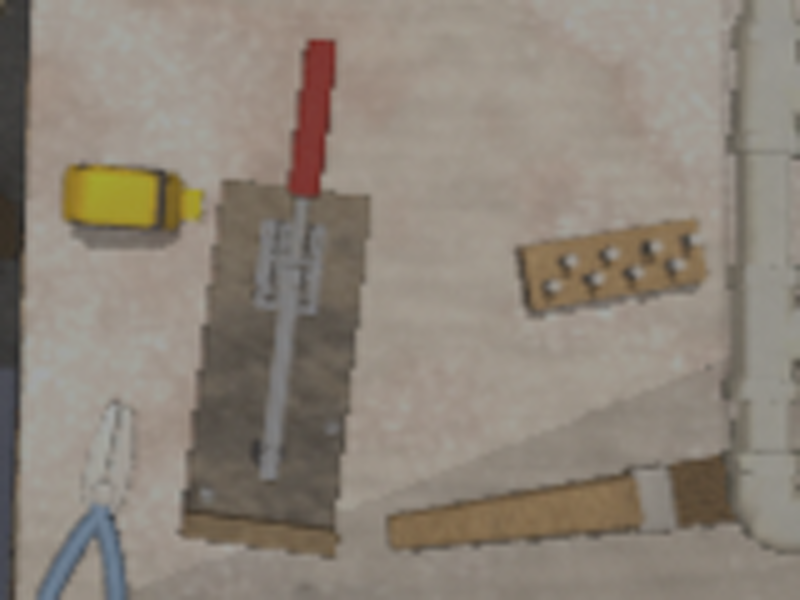

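View pics/cov0.png

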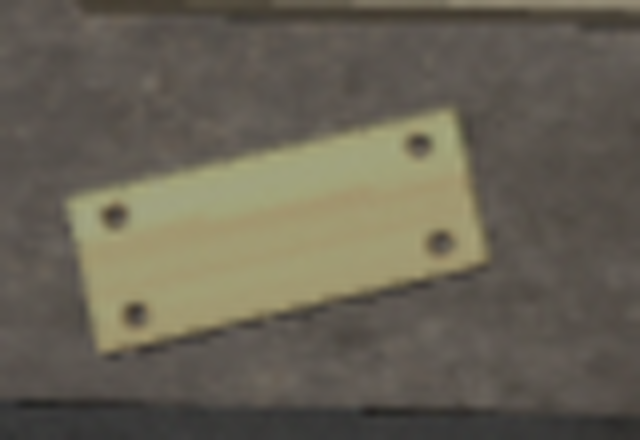

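```bash
python3 - <<'E'
from h import *
p=load('top0.npz')
def W(pts,f,o,z): return ray(p,(np.array(pts)+.5)/f-.5+np.array(o),z)[:,:2]
def rect(w):
    c=w.mean(0); 
    ly=((w[0]-w[1])+(w[3]-w[2]))/2; lx=((w[0]-w[3])+(w[1]-w[2]))/2
    print('c',c.round(4),'Ly',np.linalg.norm(ly).round(4),'Lx',np.linalg.norm(lx).round(4),'ang y',np.arctan2(-ly[0],ly[1]).round(4),'ang x',np.arctan2(lx[1],lx[0]).round(4)); return c
J=rect(W([(140,114),(622,128),(618,437),(136,427)],7,(270,125),.012))
rect(W([(168,224),(515,205),(525,344),(179,364)],7,(270,125),.022))
rect(W([(66,198),(455,106),(490,264),(98,355)],8,(150,190),.010))
print('fences',W([(585,185),(583,380),(204,176),(325,180),(497,183),(585,185)],7,(270,125),.038).round(4).tolist())
print('handle end',W([(308,40),(336,40)],5,(235,190),.083), 'root',W([(290,195),(320,195)],5,(235,190),.07))
print('togglebase',W([(222,180),(370,195),(335,555),(180,535)],5,(235,190),.03))
print('tape',W([(62,165),(165,165),(205,190),(165,230),(62,225)],5,(235,190),.058))
print('bits',W([(515,245),(700,220),(708,275),(530,315)],5,(235,190),.056))
print('box near edge', ray(p,[(158,190),(238,192),(238,85)],.05), 'table gap', ray(p,[(240,100),(240,240),(238,300)],0))
E
```

```text
c [ 0.658 -0.078] Ly 0.1977 Lx 0.1295 ang y -0.0025 ang x -0.0059
c [ 0.6522 -0.0636] Ly 0.1413 Lx 0.0577 ang y 0.0798 ang x 0.082
c [0.4929 0.3156] Ly 0.1412 Lx 0.0573 ang y 0.2539 ang x 0.2504
fences [[0.6919, -0.1574], [0.6124, -0.1565], [0.6921, -0.0037], [0.6916, -0.0525], [0.692, -0.1219], [0.6919, -0.1574]]
handle end [[ 0.55068437  0.00484188]
 [ 0.55102269 -0.01021702]] root [[ 0.46787241  0.01244893]
 [ 0.46823093 -0.00372664]]
togglebase [[ 0.47732961  0.0478036 ]
 [ 0.47081491 -0.03471463]
 [ 0.27390096 -0.01765241]
 [ 0.28280654  0.06726344]]
tape [[0.48203002 0.13614722]
 [0.48327707 0.08003034]
 [0.47015153 0.0579734 ]
 [0.44796741 0.07928915]
 [0.4494385  0.13529192]]
bits [[ 0.44410561 -0.11128951]
 [ 0.45990476 -0.21211081]
 [ 0.43017847 -0.21627398]
 [ 0.40647508 -0.1195443 ]]
box near edge [[0.56709427 0.38455284 0.05      ]
 [0.56650172 0.16349375 0.05      ]
 [0.87286506 0.1722365  0.05      ]] table gap [[0.84572849 0.16814102 0.        ]
 [0.43567911 0.15664842 0.        ]
 [0.26860676 0.15755738 0.        ]]
```

```bash
cat >> h.py <<'E'
def st():
    from bench import arm
    s=arm.observe(); R=Ro.from_rotvec(s['tcp_rot']).as_matrix()
    print('t',round(s['clock'],2),'pos',s['ee_pos'].round(4),'F',s['contact_force'].round(1),'w',round(s['grip_width'],4),'q6',round(s['qpos'][5],3))
    print('xax',R[:,0].round(3),'yax',R[:,1].round(3),'zax',R[:,2].round(3), 'z-yaw',round(np.degrees(np.arctan2(R[1,2],R[0,2])),2))
    return s,R
def go(target,R,pos,n=None):
    d=R.T@(np.array(target)-pos); n=n or int(np.ceil(np.abs(d).max()/.045)); print('tool shift',d.round(4),'n',n,'per',(d/n).round(4))
E
python3 -c "
from h import *
s,R=st()
go([.59,-.064,.23],R,s['ee_pos'])
"
```

```text
t 0.1 pos [ 0.2275 -0.6085  0.2307] F [-0.5  0.3  1.4] w 0.0859 q6 -0.047
xax [-0.     0.001 -1.   ] yax [0.937 0.35  0.   ] zax [ 0.35  -0.937 -0.001] z-yaw -69.5
tool shift [ 0.0012  0.5302 -0.3831] n 12 per [ 0.0001  0.0442 -0.0319]
```

>>> {"op": "servo_tool", "data": {"commands": [[[0, 0, 0.0442, -0.0319, 0], [0, 0, 0.0442, -0.0319, 0], [0, 0, 0.0442, -0.0319, 0], [0, 0, 0.0442, -0.0319, 0], [0, 0, 0.0442, -0.0319, 0], [0, 0, 0.0442, -0.0319, 0], [0, 0, 0.0442, -0.0319, 0], [0, 0, 0.0442, -0.0319, 0], [0, 0, 0.0442, -0.0319, 0], [0, 0, 0.0442, -0.0319, 0], [0, 0, 0.0442, -0.0319, 0], [0, 0, 0.0442, -0.0319, 0], [0, 0, 0, 0, 6.9], [0, 0, 0, 0, 6.9], [0, 0, 0, 0, 6.9]]], "newtons": 40}}

```text
clock: 1.6
ee_pos: [0.5637, -0.1, 0.2271]
tcp_rot: [1.22, 1.207, -1.221]
contact_force: [0.2, 0.1, -0.6]
grip_width: 0.0853
```

```bash
python3 -c "
from h import *
from bench import imaging
s,R=st()
go([.597,-.064,.10],R,s['ee_pos'])
p=imaging.read_camera('wrist'); cv2.imwrite('pics/w1.png',p['frame']); print(p['camera_matrix'],p['mount'])
np.savez('w1.npz',f=p['frame'],K=p['camera_matrix'],M=p['mount'],pos=s['ee_pos'],Rt=R)
"
```

```text
t 1.6 pos [ 0.5637 -0.1     0.2271] F [ 0.2  0.1 -0.6] w 0.0853 q6 1.354
xax [-0.003  0.003 -1.   ] yax [ 1.    -0.014 -0.003] zax [-0.014 -1.    -0.003] z-yaw -90.82
tool shift [ 0.1271  0.0332 -0.0361] n 3 per [ 0.0424  0.0111 -0.012 ]
[[310.19447927   0.         265.7082014 ]
 [  0.         310.19447927 196.03673239]
 [  0.           0.           1.        ]] [[ 3.95844660e-04 -2.85883280e-01  9.58264365e-01 -1.42293991e-01]
 [-2.33176645e-04 -9.58264441e-01 -2.85883206e-01  7.23741684e-02]
 [ 9.99999894e-01 -1.10279529e-04 -4.45985166e-04  1.57690615e-04]
 [ 0.00000000e+00  0.00000000e+00  0.00000000e+00  1.00000000e+00]]
```

View pics/w1.png

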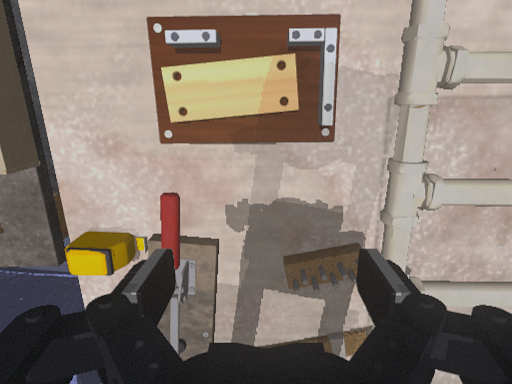

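The wrist view shows the jig bed with corners at about (148,16), (340,14), (333,141) and (161,143). The pad corners are at about (162,68), (295,54), (299,108) and (171,122), and the red handle's end is at (171,195). I'll check these against the top camera.

```bash
cat >> h.py <<'E'
def wload(n):
    d=np.load(n); T=np.eye(4); T[:3,:3]=d['Rt']; T[:3,3]=d['pos']; C=T@d['M']; 
    return dict(frame=d['f'],camera_matrix=d['K'],R=C[:3,:3].T,t=-C[:3,:3].T@C[:3,3])
def rect(w):
    c=w.mean(0); 
    ly=((w[0]-w[1])+(w[3]-w[2]))/2; lx=((w[0]-w[3])+(w[1]-w[2]))/2
    print('c',c.round(4),'Ly',np.linalg.norm(ly).round(4),'Lx',np.linalg.norm(lx).round(4),'ang y',np.arctan2(-ly[0],ly[1]).round(4),'ang x',np.arctan2(lx[1],lx[0]).round(4)); return c
E
python3 - <<'E'
from h import *
p=wload('w1.npz')
rect(ray(p,[(148,16),(340,14),(333,141),(161,143)],.012)[:,:2])
rect(ray(p,[(162,68),(295,54),(299,108),(171,122)],.022)[:,:2])
print(ray(p,[(161,195),(180,195)],.083),'short',ray(p,[(322,41),(320,124)],.038))
E
```

```text
c [ 0.658  -0.0788] Ly 0.1966 Lx 0.1289 ang y -0.0044 ang x -0.0083
c [ 0.651  -0.0643] Ly 0.1393 Lx 0.0543 ang y 0.0862 ang x 0.0804
[[ 0.5525544   0.00151708  0.083     ]
 [ 0.55230514 -0.01681164  0.083     ]] short [[ 0.69266152 -0.15584147  0.038     ]
 [ 0.61416688 -0.15672701  0.038     ]]
```

>>> {"op": "servo_tool", "data": {"commands": [[[0, 0.03, 0.011, -0.01, -0.5], [0, 0.03, 0.011, -0.01, 0], [0, 0.03, 0.011, -0.01, 0], [0, 0.03, 0.002, 0, 0], [0, 0.03, 0, 0, 0], [0, 0.02, 0, 0, 0], [0, 0, 0, 0, 0]]]}}

```text
clock: 2.35
ee_pos: [0.6003, -0.0699, 0.0513]
tcp_rot: [1.208, 1.213, -1.208]
contact_force: [0.9, 0.2, -0.1]
grip_width: 0.0854
```

```bash
python3 -c "
from h import *
s,R=st()
go([.598,-.070,.02],R,s['ee_pos'])
"
```

```text
t 2.35 pos [ 0.6003 -0.0699  0.0513] F [ 0.9  0.2 -0.1] w 0.0854 q6 1.399
xax [-0.001  0.002 -1.   ] yax [ 1.     0.002 -0.001] zax [ 0.002 -1.    -0.002] z-yaw -89.87
tool shift [ 0.0313 -0.0022  0.0002] n 1 per [ 0.0313 -0.0022  0.0002]
```

>>> {"op": "servo_tool", "data": {"commands": [[[0, 0.02, -0.002, 0, 0.4], [0, 0.02, 0, 0, 0], [0, 0, 0, 0, 0], [0, 0.003, 0, 0, 0], [0, 0.003, 0, 0, 0], [0, 0, 0, 0, 0]]]}}

```text
clock: 2.95
ee_pos: [0.6008, -0.071, 0.0094]
tcp_rot: [1.211, 1.209, -1.205]
contact_force: [1.2, -0.4, -0.1]
grip_width: 0.0851
```

```bash
python3 -c "
from h import *
from bench import imaging
s,R=st()
p=imaging.read_camera('scene'); cv2.imwrite('pics/s1.png',cv2.resize(p['frame'][110:230,200:360],None,fx=5,fy=5,interpolation=cv2.INTER_CUBIC))
"
```

```text
t 2.95 pos [ 0.6008 -0.071   0.0094] F [ 1.2 -0.4 -0.1] w 0.0851 q6 1.398
xax [ 0.003  0.001 -1.   ] yax [1.    0.001 0.003] zax [ 0.001 -1.    -0.001] z-yaw -89.92
```

View pics/s1.png

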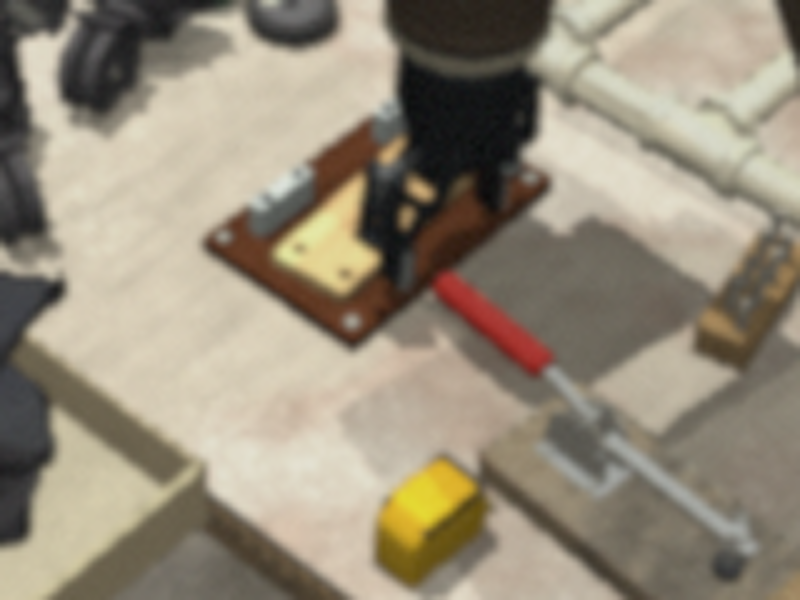

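The fingers stand over the near strip of the bed and clear of the red handle, with no contact yet at TCP z 9 mm. I'll keep descending.

>>> {"op": "servo_tool", "data": {"commands": [[[0, 0.003, 0, 0, 0], [0, 0, 0, 0, 0], [0, 0.003, 0, 0, 0], [0, 0, 0, 0, 0]]]}}

```text
clock: 3.4
ee_pos: [0.6018, -0.0711, 0.0046]
tcp_rot: [1.211, 1.207, -1.204]
contact_force: [0.1, -0.4, -0.5]
grip_width: 0.0857
```

>>> {"op": "servo_tool", "data": {"commands": [[[0, 0.0025, 0, 0, 0], [0, 0, 0, 0, 0]]]}}

```text
clock: 3.6
ee_pos: [0.6018, -0.0711, 0.0018]
tcp_rot: [1.211, 1.207, -1.204]
contact_force: [-0.7, -0.2, -0.1]
grip_width: 0.0856
```

>>> {"op": "servo_tool", "data": {"commands": [[[0, 0, 0.004, 0, 0], [0, 0, 0.004, 0, 0], [0, 0, 0.003, 0, 0], [0, 0, 0.003, 0, 0], [0, 0, 0.003, 0, 0], [0, 0, 0, 0, 0]]]}}

```text
clock: 4.2
ee_pos: [0.6207, -0.071, 0.0018]
tcp_rot: [1.211, 1.207, -1.204]
contact_force: [-0.2, -0.2, -0.4]
grip_width: 0.0854
```

```bash
python3 -c "
from h import *
from bench import imaging
s,R=st()
p=imaging.read_camera('wrist'); cv2.imwrite('pics/w2.png',p['frame'])
np.savez('w2.npz',f=p['frame'],K=p['camera_matrix'],M=p['mount'],pos=s['ee_pos'],Rt=R)
"
```

```text
t 4.2 pos [ 0.6207 -0.071   0.0018] F [-0.2 -0.2 -0.4] w 0.0854 q6 1.403
xax [ 0.005  0.001 -1.   ] yax [1.    0.002 0.005] zax [ 0.002 -1.    -0.001] z-yaw -89.9
```

View pics/w2.png

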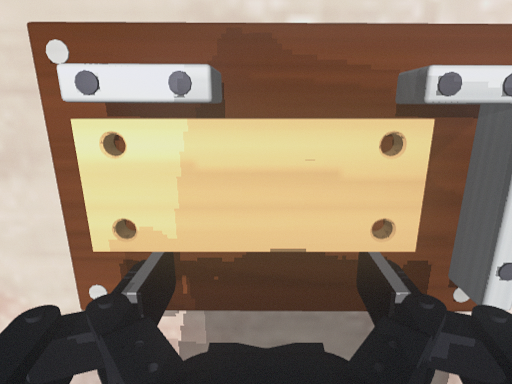

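The two fingertips have squared the pad. It now lies parallel to the long fence with its top edge at row 119, and the fence's foot is at about row 102–117. I'll push on until it touches.

>>> {"op": "servo_tool", "data": {"commands": [[[0, 0, 0.002, 0, 0], [0, 0, 0.002, 0, 0], [0, 0, 0.002, 0, 0], [0, 0, 0.002, 0, 0]]]}}

```text
clock: 4.65
ee_pos: [0.6267, -0.0708, 0.0015]
tcp_rot: [1.21, 1.21, -1.206]
contact_force: [-14.8, -1.2, 10.0]
grip_width: 0.0856
```

>>> {"op": "servo_tool", "data": {"commands": [[[0, 0, -0.01, 0, 0], [0, -0.04, 0, 0, 0], [255, -0.04, 0, 0, 0], [255, 0, 0.015, -0.04, 0], [255, 0, 0.015, -0.04, 0], [255, 0, 0.015, -0.04, 0], [255, 0, 0, 0, 0], [255, 0, 0, 0, 0], [255, 0, 0, 0, 0]]]}}

```text
clock: 5.55
ee_pos: [0.6597, 0.0523, 0.0846]
tcp_rot: [1.213, 1.209, -1.207]
contact_force: [-0.1, -0.2, 0.8]
grip_width: -0.0001
```

```bash
python3 -c "
from h import *
from bench import imaging
s,R=st()
go([.665,.038,.016],R,s['ee_pos'])
p=imaging.read_camera('wrist'); cv2.imwrite('pics/w3.png',p['frame'])
np.savez('w3.npz',f=p['frame'],K=p['camera_matrix'],M=p['mount'],pos=s['ee_pos'],Rt=R)
"
```

```text
t 5.55 pos [0.6597 0.0523 0.0846] F [-0.1 -0.2  0.8] w -0.0001 q6 1.601
xax [ 0.002  0.003 -1.   ] yax [ 1.    -0.001  0.002] zax [-0.001 -1.    -0.003] z-yaw -90.04
tool shift [0.0686 0.0051 0.0144] n 2 per [0.0343 0.0026 0.0072]
```

View pics/w3.png

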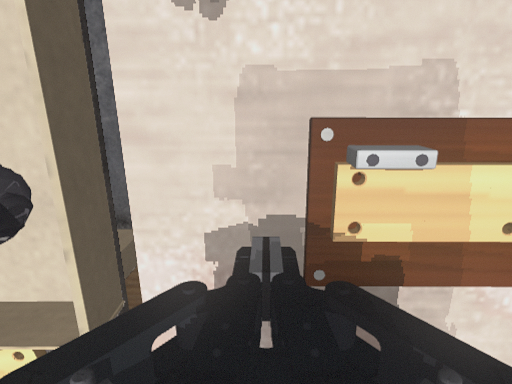

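>>> {"op": "servo_tool", "data": {"commands": [[[255, 0.035, 0.005, 0.012, 0], [255, 0.025, 0, 0, 0], [255, 0, 0, 0, 0], [255, 0.005, 0, 0, 0], [255, 0, 0, 0, 0]]]}}

```text
clock: 6.1
ee_pos: [0.6645, 0.0352, 0.0198]
tcp_rot: [1.217, 1.206, -1.21]
contact_force: [-0.9, -0.2, 0.3]
grip_width: -0.0001
```

```bash
python3 -c "
from h import *
s,R=st()
go([.665,.03,.016],R,s['ee_pos'])
"
```

```text
t 6.1 pos [0.6645 0.0352 0.0198] F [-0.9 -0.2  0.3] w -0.0001 q6 1.58
xax [ 0.003  0.002 -1.   ] yax [ 1.    -0.006  0.003] zax [-0.006 -1.    -0.002] z-yaw -90.33
tool shift [0.0038 0.0005 0.0052] n 1 per [0.0038 0.0005 0.0052]
```

>>> {"op": "servo_tool", "data": {"commands": [[[255, 0.004, 0, 0.004, 0], [255, 0, 0, 0.005, 0], [255, 0, 0, 0.005, 0], [255, 0, 0, 0.005, 0], [255, 0, 0, 0.004, 0], [255, 0, 0, 0.004, 0], [255, 0, 0, 0.004, 0], [255, 0, 0, 0.003, 0]]]}}

```text
clock: 6.9
ee_pos: [0.6661, -0.0019, 0.019]
tcp_rot: [1.219, 1.202, -1.206]
contact_force: [0.7, 1.2, 0.8]
grip_width: -0.0001
```

>>> {"op": "servo_tool", "data": {"commands": [[[255, 0.002, 0, 0.003, 0], [255, 0.001, 0, 0.002, 0], [255, 0, 0, 0.002, 0], [255, 0, 0, 0.002, 0]]]}}

```text
clock: 7.3
ee_pos: [0.6661, -0.0116, 0.0156]
tcp_rot: [1.219, 1.202, -1.207]
contact_force: [-0.2, 4.4, 1.6]
grip_width: -0.0004
```

```bash
python3 -c "
from h import *
from bench import imaging
s,R=st()
p=imaging.read_camera('wrist'); cv2.imwrite('pics/w4.png',p['frame'])
np.savez('w4.npz',f=p['frame'],K=p['camera_matrix'],M=p['mount'],pos=s['ee_pos'],Rt=R)
"
```

```text
t 7.3 pos [ 0.6661 -0.0116  0.0156] F [-0.2  4.4  1.6] w -0.0004 q6 1.509
xax [ 0.008  0.002 -1.   ] yax [ 1.    -0.006  0.008] zax [-0.006 -1.    -0.002] z-yaw -90.33
```

View pics/w4.png

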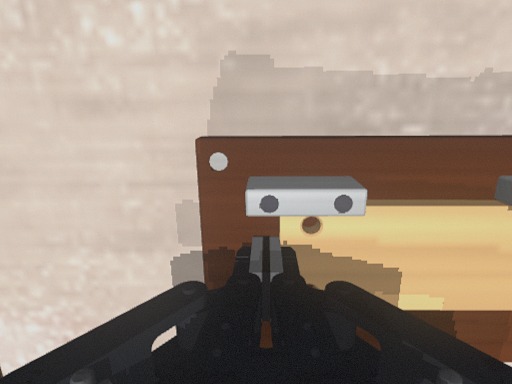

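>>> {"op": "servo_tool", "data": {"commands": [[[255, 0, 0, 0.003, 0], [255, 0, 0, 0.003, 0], [255, 0, 0, 0.003, 0]]]}}

```text
clock: 7.65
ee_pos: [0.6656, -0.0122, 0.0156]
tcp_rot: [1.227, 1.209, -1.205]
contact_force: [1.4, 29.4, 1.6]
grip_width: -0.0001
```

>>> {"op": "servo_tool", "data": {"commands": [[[255, 0, 0, -0.008, 0], [255, -0.04, 0, -0.006, 0], [0, -0.04, 0, 0, 0], [0, 0, -0.02, 0.03, 0], [0, 0, -0.02, 0.03, 0], [0, 0, -0.015, 0.02, 0], [0, 0, 0, 0, 0]]]}}

```text
clock: 8.35
ee_pos: [0.6083, -0.078, 0.0975]
tcp_rot: [1.223, 1.21, -1.201]
contact_force: [-0.7, 0.6, 1.0]
grip_width: 0.072
```

```bash
python3 -c "
from h import *
from bench import imaging
s,R=st()
go([.611,-.081,.003],R,s['ee_pos'])
p=imaging.read_camera('wrist'); cv2.imwrite('pics/w5.png',p['frame'])
np.savez('w5.npz',f=p['frame'],K=p['camera_matrix'],M=p['mount'],pos=s['ee_pos'],Rt=R)
"
```

```text
t 8.35 pos [ 0.6083 -0.078   0.0975] F [-0.7  0.6  1. ] w 0.072 q6 1.377
xax [ 0.007  0.011 -1.   ] yax [ 1.    -0.003  0.007] zax [-0.003 -1.    -0.011] z-yaw -90.19
tool shift [0.0945 0.002  0.0041] n 3 per [0.0315 0.0007 0.0014]
```

View pics/w5.png

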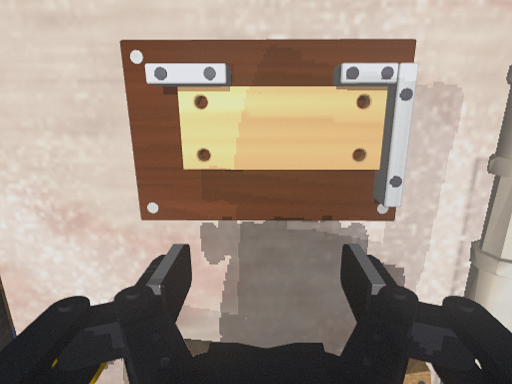

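```bash
python3 - <<'E'
from h import *
p=wload('w5.npz'); f=p['frame']
cv2.imwrite('pics/w5z.png',cv2.resize(f[30:225,110:430],None,fx=2.5,fy=2.5,interpolation=cv2.INTER_CUBIC))
C=np.array([.692,-.157]);a=-.004;Rj=np.array([[np.cos(a),-np.sin(a)],[np.sin(a),np.cos(a)]])
c=rect(ray(p,[(179,86),(387,87),(381,169),(182,170)],.022)[:,:2])
b=rect(ray(p,[(121,40),(416,39),(394,219),(142,220)],.012)[:,:2])
print('pad rel corner', Rj.T@(c-b)-np.array([.035,-.08]))
E
```

```text
c [ 0.664  -0.0885] Ly 0.1401 Lx 0.056 ang y -0.0023 ang x -0.0084
c [ 0.6583 -0.0786] Ly 0.1973 Lx 0.1281 ang y 0.0012 ang x -0.0041
pad rel corner [-0.0292028   0.07006814]
```

View pics/w5z.png

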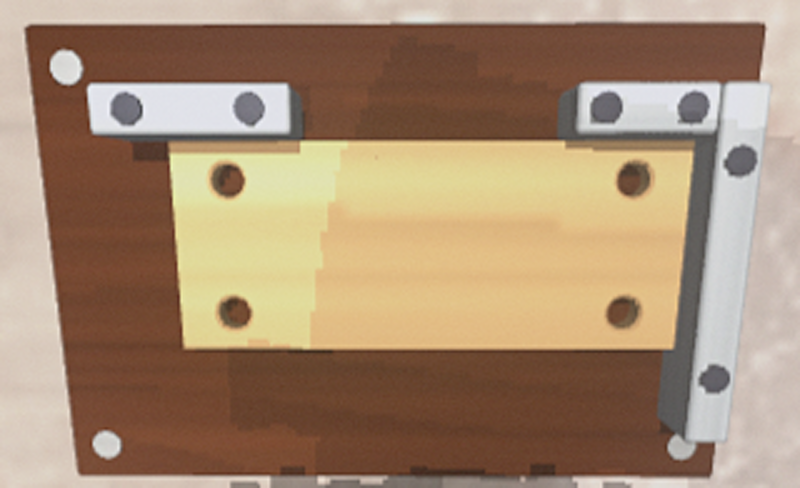

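The base pad reads (-29.2, 70.1) mm in the corner frame, so y is home and x is about 1 mm short or within noise. One more light x push should settle it.

>>> {"op": "servo_tool", "data": {"commands": [[[0, 0.03, 0.0, 0.003, 0], [0, 0.03, 0, 0, 0], [0, 0.02, 0, 0, 0], [0, 0, 0, 0, 0], [0, 0.009, 0, 0, 0], [0, 0, 0, 0, 0]]]}}

```text
clock: 9.0
ee_pos: [0.6155, -0.0766, 0.0077]
tcp_rot: [1.224, 1.205, -1.195]
contact_force: [-0.7, 0.1, -0.0]
grip_width: 0.0855
```

```bash
python3 -c "
from h import *
s,R=st()
go([.622,-.081,.003],R,s['ee_pos'])
"
```

```text
t 9.0 pos [ 0.6155 -0.0766  0.0077] F [-0.7  0.1 -0. ] w 0.0855 q6 1.374
xax [ 0.014  0.01  -1.   ] yax [ 1.    -0.002  0.014] zax [-0.002 -1.    -0.01 ] z-yaw -90.09
tool shift [0.0047 0.0065 0.0044] n 1 per [0.0047 0.0065 0.0044]
```

>>> {"op": "servo_tool", "data": {"commands": [[[0, 0.005, 0.001, 0.002, 0], [0, 0, 0.004, 0.001, 0], [0, 0, 0.003, 0, 0], [0, 0, 0.002, 0, 0], [0, 0, 0.002, 0, 0]]]}}

```text
clock: 9.5
ee_pos: [0.6272, -0.0795, 0.0045]
tcp_rot: [1.223, 1.207, -1.197]
contact_force: [-15.7, -2.9, 4.2]
grip_width: 0.0857
```

>>> {"op": "servo_tool", "data": {"commands": [[[0, 0, -0.012, 0, 0], [0, -0.04, 0, 0, 0], [0, -0.04, 0, 0, -8.5], [0, -0.04, 0, 0, -8.5], [0, -0.04, 0, 0, -8.5], [0, 0, 0, 0, -8.5], [0, 0, 0, 0, -8.5], [0, 0, 0, 0, -8.5], [0, 0, 0, 0, -8.5], [0, 0, 0, 0, -8.5], [0, 0, 0, 0, -8.5], [0, 0, 0, 0, -8.5], [0, 0, 0, 0, -8.5], [0, 0, 0, 0, -8.5], [0, 0, 0, 0, 0]]]}}

```text
clock: 11.0
ee_pos: [0.6162, -0.0824, 0.178]
tcp_rot: [-0.177, 1.543, 0.187]
contact_force: [-0.0, 1.1, -0.2]
grip_width: 0.0856
```

```bash
python3 -c "
from h import *
from bench import imaging
s,R=st()
go([.47,.1,.17],R,s['ee_pos'])
p=imaging.read_camera('top'); f=p['frame']; cv2.imwrite('pics/t2.png',cv2.resize(f[120:270,150:390],None,fx=3.3,fy=3.3,interpolation=cv2.INTER_CUBIC))
"
```

```text
t 11.0 pos [ 0.6162 -0.0824  0.178 ] F [-0.   1.1 -0.2] w 0.0856 q6 -0.431
xax [ 0.02   0.008 -1.   ] yax [-0.231  0.973  0.004] zax [0.973 0.231 0.021] z-yaw 13.33
tool shift [ 0.0067  0.2112 -0.1003] n 5 per [ 0.0013  0.0422 -0.0201]
```

View pics/t2.png

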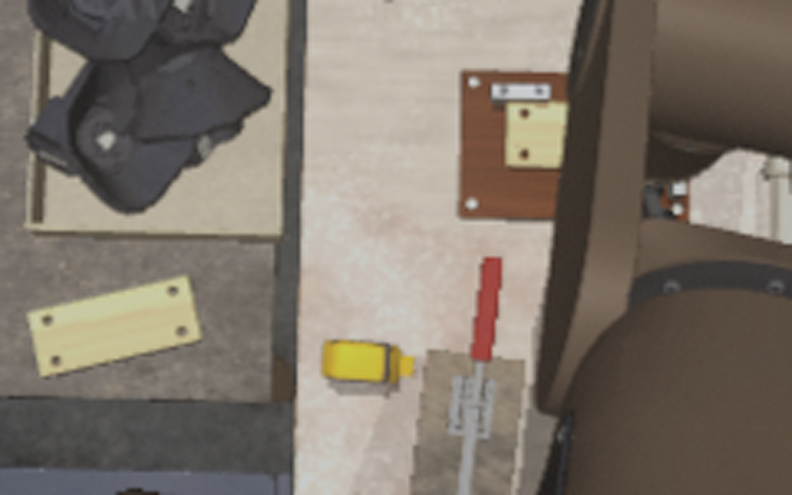

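>>> {"op": "servo_tool", "data": {"commands": [[[0, 0, 0.042, -0.02, 0], [0, 0, 0.042, -0.02, 0], [0, 0, 0.042, -0.02, 0], [0, 0, 0.042, -0.02, 0], [0, 0, 0.042, -0.02, 0], [0, 0, 0, 0, 0]]]}}

```text
clock: 11.65
ee_pos: [0.47, 0.1053, 0.177]
tcp_rot: [-0.144, 1.541, 0.153]
contact_force: [0.4, 0.3, -0.2]
grip_width: 0.0854
```

```bash
python3 -c "
from h import *
s,R=st()
go([.488,.3156,.17],R,s['ee_pos'])
"
```

```text
t 11.65 pos [0.47   0.1053 0.177 ] F [ 0.4  0.3 -0.2] w 0.0854 q6 -0.041
xax [ 0.024  0.008 -1.   ] yax [-0.189  0.982  0.003] zax [0.982 0.189 0.025] z-yaw 10.89
tool shift [0.0091 0.2031 0.0572] n 5 per [0.0018 0.0406 0.0114]
```

>>> {"op": "servo_tool", "data": {"commands": [[[0, 0, 0.04, 0.01, 0], [0, 0, 0.04, 0.01, 0], [0, 0, 0.04, 0.012, 0], [0, 0, 0.04, 0.012, 0], [0, 0, 0.04, 0.012, 0], [0, 0, 0, 0, 0], [0, 0, 0, 0, -3.5], [0, 0, 0, 0, 0]]]}}

```text
clock: 12.45
ee_pos: [0.4921, 0.3215, 0.1816]
tcp_rot: [-0.163, 1.534, 0.173]
contact_force: [-0.0, -0.3, -0.6]
grip_width: 0.0854
```

```bash
python3 -c "
from h import *
from bench import imaging
s,R=st()
go([.493,.3156,.17],R,s['ee_pos'])
p=imaging.read_camera('wrist'); cv2.imwrite('pics/w6.png',p['frame'])
np.savez('w6.npz',f=p['frame'],K=p['camera_matrix'],M=p['mount'],pos=s['ee_pos'],Rt=R)
"
```

```text
t 12.45 pos [0.4921 0.3215 0.1816] F [-0.  -0.3 -0.6] w 0.0854 q6 0.321
xax [ 0.029  0.01  -1.   ] yax [-0.213  0.977  0.004] zax [0.977 0.213 0.031] z-yaw 12.31
tool shift [ 0.0116 -0.006  -0.0007] n 1 per [ 0.0116 -0.006  -0.0007]
```

View pics/w6.png

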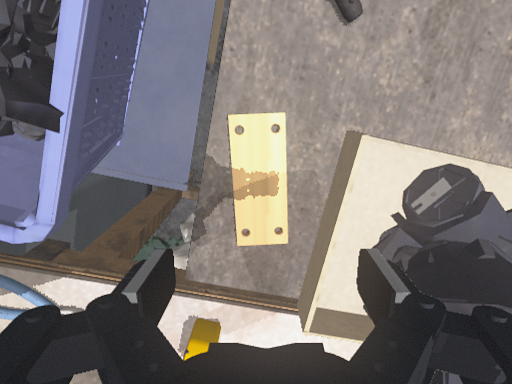

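```bash
python3 - <<'E'
from h import *
p=wload('w6.npz'); d=np.load('w6.npz')
c=rect(ray(p,[(285,113),(287.5,243),(237,245),(229,113)],.010)[:,:2])
print('box edge', ray(p,[(350,131),(302,331)],.05), ray(p,[(350,131),(302,331)],.0))
a=.252
cc=(c+np.array([.4929,.3156]))/2; print(cc)
go([*cc,.05],d['Rt'],d['pos'])
E
```

```text
c [0.492 0.316] Ly 0.14 Lx 0.0553 ang y 0.248 ang x 0.2289
box edge [[0.55703721 0.38708769 0.05      ]
 [0.56687254 0.17628072 0.05      ]] [[0.57250693 0.38641342 0.        ]
 [0.58413648 0.13714971 0.        ]]
[0.4924518  0.31579814]
tool shift [ 0.1315 -0.0061 -0.0049] n 3 per [ 0.0438 -0.002  -0.0016]
```

>>> {"op": "servo_tool", "data": {"commands": [[[30, 0.04, -0.002, -0.002, -1], [30, 0.04, -0.002, -0.002, -1], [30, 0.04, -0.002, -0.001, 0], [30, 0, 0, 0, 0]]]}}

```text
clock: 12.9
ee_pos: [0.495, 0.3139, 0.0607]
tcp_rot: [-0.174, 1.528, 0.187]
contact_force: [-0.9, 0.2, -0.4]
grip_width: 0.075
```

```bash
python3 -c "
from h import *
from bench import imaging
s,R=st()
go([.4925,.3158,.003],R,s['ee_pos'])
p=imaging.read_camera('wrist'); cv2.imwrite('pics/w7.png',p['frame'])
np.savez('w7.npz',f=p['frame'],K=p['camera_matrix'],M=p['mount'],pos=s['ee_pos'],Rt=R)
"
```

```text
t 12.9 pos [0.495  0.3139 0.0607] F [-0.9  0.2 -0.4] w 0.075 q6 0.295
xax [ 0.034  0.013 -0.999] yax [-0.229  0.973  0.004] zax [0.973 0.229 0.036] z-yaw 13.23
tool shift [ 0.0576  0.0022 -0.0041] n 2 per [ 0.0288  0.0011 -0.002 ]
```

View pics/w7.png

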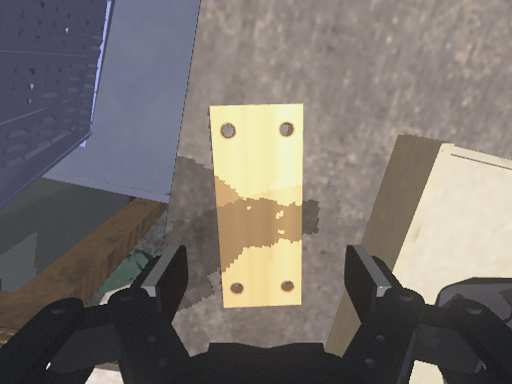

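>>> {"op": "servo_tool", "data": {"commands": [[[30, 0.03, 0.001, -0.003, -1], [30, 0.022, 0.001, -0.002, 0], [30, 0, 0, 0, 0]]]}}

```text
clock: 13.25
ee_pos: [0.4972, 0.3175, 0.0166]
tcp_rot: [-0.179, 1.517, 0.199]
contact_force: [-0.3, -0.6, 0.5]
grip_width: 0.0755
```

```bash
python3 -c "
from h import *
s,R=st()
go([.4925,.3158,-.001],R,s['ee_pos'])
"
```

```text
t 13.25 pos [0.4972 0.3175 0.0166] F [-0.3 -0.6  0.5] w 0.0755 q6 0.29
xax [ 0.044  0.018 -0.999] yax [-0.24   0.971  0.007] zax [0.97  0.239 0.047] z-yaw 13.87
tool shift [ 0.0173 -0.0006 -0.0058] n 1 per [ 0.0173 -0.0006 -0.0058]
```

Tool lean grows on fast descents (now 0.044). I'll test whether going up reverses it.

>>> {"op": "servo_tool", "data": {"commands": [[[30, -0.05, 0, -0.003, 0], [30, -0.05, 0, -0.003, 0]]]}}

```text
clock: 13.45
ee_pos: [0.4854, 0.3127, 0.1159]
tcp_rot: [-0.18, 1.525, 0.194]
contact_force: [1.2, 1.1, 0.6]
grip_width: 0.0752
```

```bash
python3 -c "
from h import *
s,R=st()
"
```

```text
t 13.45 pos [0.4854 0.3127 0.1159] F [1.2 1.1 0.6] w 0.0752 q6 0.293
xax [ 0.036  0.013 -0.999] yax [-0.237  0.972  0.004] zax [0.971 0.236 0.038] z-yaw 13.68
```

>>> {"op": "servo_tool", "data": {"commands": [[[30, -0.05, 0, -0.003, 0]]]}}

```text
clock: 13.55
ee_pos: [0.4808, 0.3111, 0.1671]
tcp_rot: [-0.178, 1.524, 0.193]
contact_force: [1.1, -0.1, 0.2]
grip_width: 0.0756
```

```bash
python3 -c "
from h import *
s,R=st()
"
```

```text
t 13.55 pos [0.4808 0.3111 0.1671] F [ 1.1 -0.1  0.2] w 0.0756 q6 0.295
xax [ 0.037  0.014 -0.999] yax [-0.235  0.972  0.005] zax [0.971 0.235 0.039] z-yaw 13.59
```

>>> {"op": "servo_tool", "data": {"commands": [[[30, 0, 0, 0, 0]]]}}

```text
clock: 13.65
ee_pos: [0.4837, 0.3128, 0.1761]
tcp_rot: [-0.173, 1.514, 0.195]
contact_force: [-0.9, 0.0, -0.6]
grip_width: 0.0753
```

```bash
python3 -c "
from h import *
s,R=st()
"
```

```text
t 13.65 pos [0.4837 0.3128 0.1761] F [-0.9  0.  -0.6] w 0.0753 q6 0.296
xax [ 0.047  0.019 -0.999] yax [-0.234  0.972  0.008] zax [0.971 0.233 0.05 ] z-yaw 13.51
```

>>> {"op": "servo_tool", "data": {"commands": [[[30, 0.02, 0, 0, 0]]]}}

```text
clock: 13.75
ee_pos: [0.487, 0.3144, 0.1625]
tcp_rot: [-0.169, 1.506, 0.196]
contact_force: [-0.7, 0.8, -0.2]
grip_width: 0.0753
```

```bash
python3 -c "
from h import *
s,R=st()
"
```

```text
t 13.75 pos [0.487  0.3144 0.1625] F [-0.7  0.8 -0.2] w 0.0753 q6 0.297
xax [ 0.055  0.024 -0.998] yax [-0.233  0.972  0.011] zax [0.971 0.232 0.059] z-yaw 13.43
```

>>> {"op": "servo_tool", "data": {"commands": [[[30, 0, 0, 0, 0]]]}}

```text
clock: 13.85
ee_pos: [0.487, 0.3142, 0.1642]
tcp_rot: [-0.168, 1.505, 0.196]
contact_force: [-0.7, 0.1, 0.4]
grip_width: 0.0758
```

```bash
python3 -c "
from h import *
s,R=st()
"
```

```text
t 13.85 pos [0.487  0.3142 0.1642] F [-0.7  0.1  0.4] w 0.0758 q6 0.298
xax [ 0.056  0.025 -0.998] yax [-0.232  0.973  0.011] zax [0.971 0.231 0.06 ] z-yaw 13.35
```

>>> {"op": "servo_tool", "data": {"commands": [[[30, -0.05, 0, 0, 0]]]}}

```text
clock: 13.95
ee_pos: [0.4821, 0.3115, 0.2105]
tcp_rot: [-0.169, 1.511, 0.193]
contact_force: [0.5, 0.5, 0.5]
grip_width: 0.0751
```

```bash
python3 -c "
from h import *
s,R=st()
"
```

```text
t 13.95 pos [0.4821 0.3115 0.2105] F [0.5 0.5 0.5] w 0.0751 q6 0.298
xax [ 0.05   0.021 -0.999] yax [-0.23   0.973  0.009] zax [0.972 0.23  0.053] z-yaw 13.3
```

>>> {"op": "servo_tool", "data": {"commands": [[[30, 0, 0, 0, 0]]]}}

```text
clock: 14.05
ee_pos: [0.4846, 0.3129, 0.2174]
tcp_rot: [-0.166, 1.503, 0.195]
contact_force: [0.9, 1.1, -0.6]
grip_width: 0.0753
```

```bash
python3 -c "
from h import *
s,R=st()
"
```

```text
t 14.05 pos [0.4846 0.3129 0.2174] F [ 0.9  1.1 -0.6] w 0.0753 q6 0.299
xax [ 0.057  0.025 -0.998] yax [-0.23   0.973  0.012] zax [0.972 0.229 0.061] z-yaw 13.24
```

>>> {"op": "servo_tool", "data": {"commands": [[[30, 0.01, 0, 0, 0], [30, 0.02, 0, 0, 0], [30, 0.03, 0, 0, 0], [30, 0.03, 0, 0, 0], [30, 0.02, 0, 0, 0], [30, 0.02, 0, 0, 0], [30, 0.01, 0, 0, 0], [30, 0.01, 0, 0, 0], [30, 0.005, 0, 0, 0]]]}}

```text
clock: 14.95
ee_pos: [0.4961, 0.3176, 0.0623]
tcp_rot: [-0.16, 1.497, 0.194]
contact_force: [0.6, -0.3, 0.3]
grip_width: 0.0754
```

```bash
python3 -c "
from h import *
s,R=st()
print(s['qpos'].round(3), s['effort'].round(1))
go([.4925,.3158,-.001],R,s['ee_pos'])
"
```

```text
t 14.95 pos [0.4961 0.3176 0.0623] F [ 0.6 -0.3  0.3] w 0.0754 q6 0.305
xax [ 0.064  0.029 -0.998] yax [-0.226  0.974  0.014] zax [0.972 0.224 0.069] z-yaw 12.98
[ 0.522  0.588  1.935 -0.012  0.549  0.305] [ -0.  -89.9 -27.4  -0.   -0.7   0. ]
tool shift [ 0.0629 -0.0018 -0.0083] n 2 per [ 0.0314 -0.0009 -0.0041]
```

>>> {"op": "servo_tool", "data": {"commands": [[[30, 0.02, -0.001, -0.004, -1.3], [30, 0.02, -0.001, -0.003, 0], [30, 0.01, 0, -0.002, 0], [30, 0.005, 0, 0, 0]]]}}

```text
clock: 15.35
ee_pos: [0.4933, 0.3162, 0.0071]
tcp_rot: [-0.177, 1.491, 0.212]
contact_force: [-0.1, -0.0, 0.5]
grip_width: 0.0751
```

```bash
python3 -c "
from h import *
s,R=st()
go([.4925,.3158,-.001],R,s['ee_pos'])
"
```

```text
t 15.35 pos [0.4933 0.3162 0.0071] F [-0.1 -0.   0.5] w 0.0751 q6 0.286
xax [ 0.068  0.031 -0.997] yax [-0.248  0.969  0.014] zax [0.966 0.246 0.073] z-yaw 14.31
tool shift [ 0.008  -0.0003 -0.0015] n 1 per [ 0.008  -0.0003 -0.0015]
```

>>> {"op": "servo_tool", "data": {"commands": [[[30, 0.005, 0, -0.001, 0], [30, 0.003, 0, 0, 0], [30, 0, 0, 0, 0]]]}}

```text
clock: 15.65
ee_pos: [0.4937, 0.3168, -0.0005]
tcp_rot: [-0.176, 1.489, 0.212]
contact_force: [-0.1, 0.3, 0.4]
grip_width: 0.0755
```

```bash
python3 -c "
from h import *
from bench import imaging
s,R=st()
p=imaging.read_camera('wrist'); cv2.imwrite('pics/w8.png',p['frame'])
"
```

```text
t 15.65 pos [ 0.4937  0.3168 -0.0005] F [-0.1  0.3  0.4] w 0.0755 q6 0.288
xax [ 0.069  0.032 -0.997] yax [-0.248  0.969  0.014] zax [0.966 0.246 0.075] z-yaw 14.3
```

View pics/w8.png

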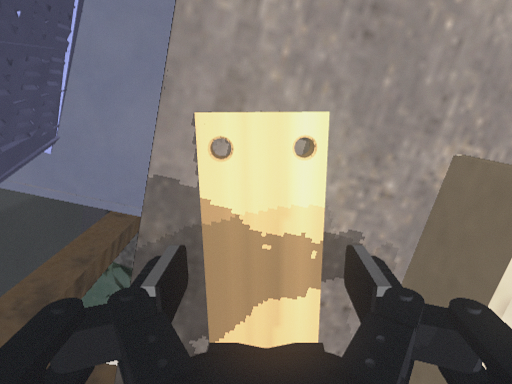

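The fingers straddle the pad, at columns 187 and 345 against pad edges at about 205 and 323. I'll grip it.

>>> {"op": "servo_tool", "data": {"commands": [[[255, 0, 0, 0, 0], [255, 0, 0, 0, 0], [255, 0, 0, 0, 0], [255, 0, 0, 0, 0], [255, 0, 0, 0, 0]]], "newtons": 50}}

```text
clock: 16.2
ee_pos: [0.4944, 0.3172, 0.0018]
tcp_rot: [-0.175, 1.487, 0.213]
contact_force: [-0.4, -0.5, -0.7]
grip_width: 0.0538
```

>>> {"op": "servo_tool", "data": {"commands": [[[255, -0.01, 0, 0, 0], [255, -0.02, 0, 0, 0], [255, -0.03, 0, 0, 0], [255, -0.03, 0, 0, 0], [255, 0, 0, 0, 0]]]}}

```text
clock: 16.7
ee_pos: [0.4872, 0.3138, 0.0959]
tcp_rot: [-0.176, 1.489, 0.213]
contact_force: [0.2, 0.2, -0.6]
grip_width: 0.0536
```

```bash
python3 -c "
from h import *
from bench import imaging
s,R=st()
p=imaging.read_camera('wrist'); cv2.imwrite('pics/w9.png',p['frame'])
p=imaging.read_camera('scene'); cv2.imwrite('pics/s9.png',cv2.resize(p['frame'][190:340,150:310],None,fx=4,fy=4,interpolation=cv2.INTER_CUBIC))
"
```

```text
t 16.7 pos [0.4872 0.3138 0.0959] F [ 0.2  0.2 -0.6] w 0.0536 q6 0.283
xax [ 0.069  0.032 -0.997] yax [-0.248  0.969  0.014] zax [0.966 0.246 0.075] z-yaw 14.3
```

View pics/w9.png

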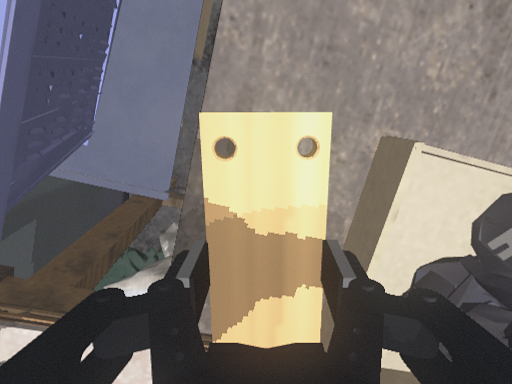

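View pics/s9.png

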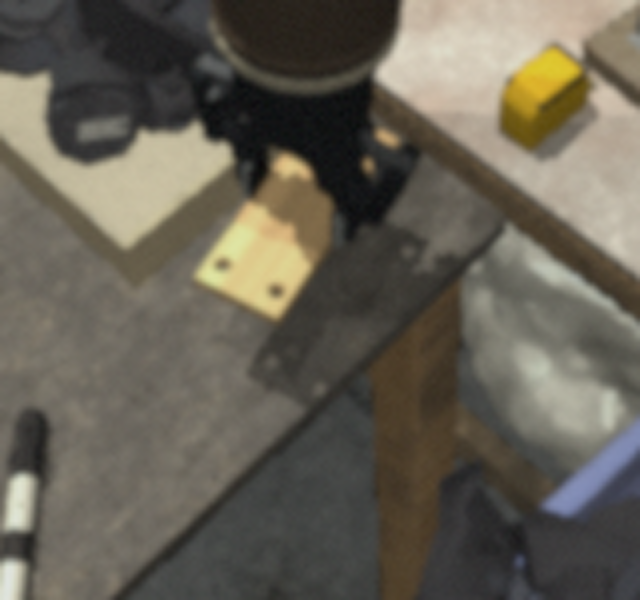

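```bash
python3 -c "
from h import *
s,R=st()
go([.46,.06,.15],R,s['ee_pos'],7)
"
```

```text
t 16.8 pos [0.4861 0.3131 0.0931] F [-0.1 -0.  -1.3] w 0.0539 q6 0.283
xax [ 0.066  0.031 -0.997] yax [-0.248  0.969  0.013] zax [0.967 0.246 0.072] z-yaw 14.29
tool shift [-0.0663 -0.2379 -0.0834] n 7 per [-0.0095 -0.034  -0.0119]
```

>>> {"op": "servo_tool", "data": {"commands": [[[255, -0.02, -0.02, -0.012, 0], [255, -0.02, -0.034, -0.012, 0], [255, -0.02, -0.036, -0.012, 0], [255, -0.01, -0.036, -0.012, 0], [255, 0, -0.036, -0.012, 0], [255, 0, -0.036, -0.012, 0], [255, 0, -0.03, -0.01, 0], [255, 0, -0.012, -0.004, 5], [255, 0, 0, 0, 5], [255, 0, 0, 0, 2], [255, 0, 0, 0, 0]]]}}

```text
clock: 17.9
ee_pos: [0.4512, 0.0467, 0.1469]
tcp_rot: [-0.005, 1.517, 0.047]
contact_force: [0.2, 1.0, -1.2]
grip_width: 0.054
```

```bash
python3 -c "
from h import *
s,R=st()
go([.655,-.082,.12],R,s['ee_pos'],6)
"
```

```text
t 17.9 pos [0.4512 0.0467 0.1469] F [ 0.2  1.  -1.2] w 0.054 q6 -0.057
xax [ 0.053  0.028 -0.998] yax [-0.034  0.999  0.026] zax [0.998 0.032 0.054] z-yaw 1.86
tool shift [ 0.0341 -0.1362  0.1977] n 6 per [ 0.0057 -0.0227  0.033 ]
```

>>> {"op": "servo_tool", "data": {"commands": [[[255, 0, -0.012, 0.015, 0], [255, 0.003, -0.023, 0.033, 0], [255, 0.005, -0.023, 0.033, 0], [255, 0.005, -0.023, 0.033, 0], [255, 0.005, -0.023, 0.033, 0], [255, 0.005, -0.02, 0.03, 0], [255, 0.0, -0.01, 0.015, 1], [255, 0, 0, 0, 0], [255, 0, 0, 0, 0]]]}}

```text
clock: 18.8
ee_pos: [0.657, -0.0867, 0.1228]
tcp_rot: [-0.002, 1.524, 0.045]
contact_force: [-0.7, 0.8, -1.0]
grip_width: 0.0539
```

```bash
python3 -c "
from h import *
from bench import imaging
s,R=st()
go([.657,-.082,.08],R,s['ee_pos'],3)
p=imaging.read_camera('wrist'); cv2.imwrite('pics/w10.png',p['frame'])
np.savez('w10.npz',f=p['frame'],K=p['camera_matrix'],M=p['mount'],pos=s['ee_pos'],Rt=R)
p=imaging.read_camera('scene'); cv2.imwrite('pics/s10.png',cv2.resize(p['frame'][100:220,200:360],None,fx=5,fy=5,interpolation=cv2.INTER_CUBIC))
"
```

```text
t 18.8 pos [ 0.657  -0.0867  0.1228] F [-0.7  0.8 -1. ] w 0.0539 q6 -0.262
xax [ 0.046  0.028 -0.999] yax [-0.031  0.999  0.027] zax [0.998 0.03  0.047] z-yaw 1.7
tool shift [ 0.0429  0.0035 -0.0019] n 3 per [ 0.0143  0.0012 -0.0006]
```

View pics/w10.png

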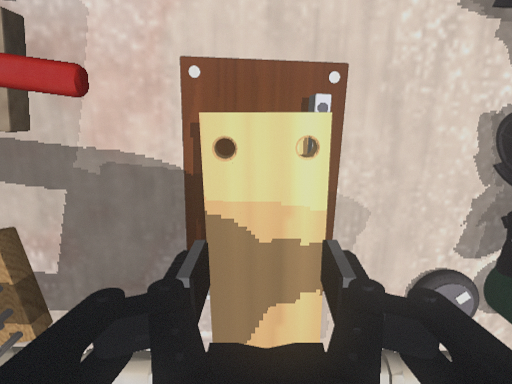

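View pics/s10.png

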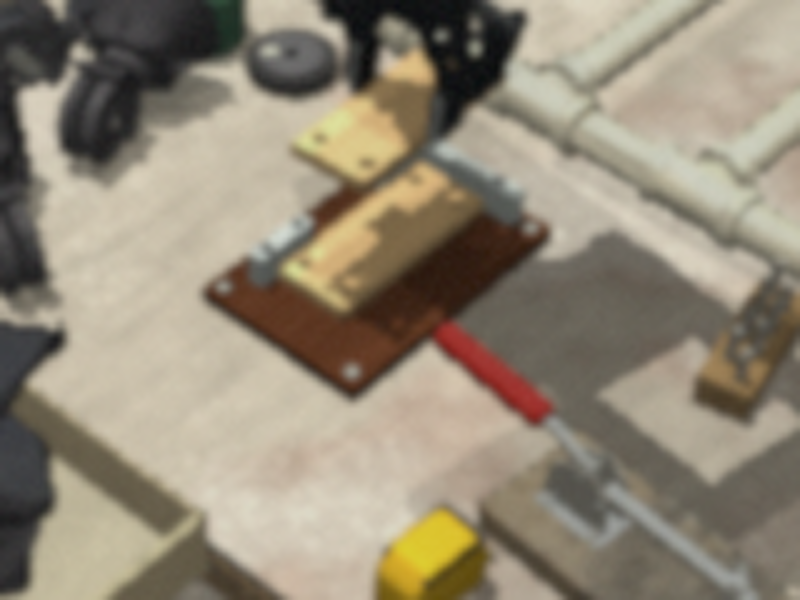

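```bash
python3 - <<'E'
from h import *
d=np.load('w10.npz'); M=d['M']; K=d['K']
for h in (-.006,-.009,-.012):
    for uv in [(199.5,113),(331.5,112)]:
        r=M[:3,:3]@np.linalg.inv(K)@np.array([*uv,1]); c=M[:3,3]
        print(h,(c+r*(h-c[0])/r[0]).round(4))
R=d['Rt'];
def pc(ty,h=-.004): return d['pos']+R@np.array([h,ty,0])
print(pc(0),pc(-.001))
# rest needed
E
```

```text
-0.006 [-0.006   0.0687 -0.0284]
-0.006 [-0.006   0.0691  0.0276]
-0.009 [-0.009   0.0688 -0.0278]
-0.009 [-0.009   0.0692  0.027 ]
-0.012 [-0.012   0.0689 -0.0272]
-0.012 [-0.012   0.0692  0.0264]
[ 0.65683906 -0.0868113   0.12683334] [ 0.6568699  -0.08781046  0.12680634]
```

>>> {"op": "servo_tool", "data": {"commands": [[[255, 0.01, 0.003, -0.001, 2], [255, 0.02, 0.002, -0.001, 0], [255, 0.02, 0, 0, 0], [255, 0.01, 0, 0, 0], [255, 0.005, 0, 0, 0], [255, 0, 0, 0, 0]]]}}

```text
clock: 19.5
ee_pos: [0.6546, -0.0759, 0.0586]
tcp_rot: [0.022, 1.524, 0.022]
contact_force: [0.2, 0.1, -1.0]
grip_width: 0.0537
```

```bash
python3 -c "
from h import *
s,R=st()
go([.659,-.082,.03],R,s['ee_pos'],3)
"
```

```text
t 19.5 pos [ 0.6546 -0.0759  0.0586] F [ 0.2  0.1 -1. ] w 0.0537 q6 -0.226
xax [ 0.046  0.029 -0.999] yax [-0.001  1.     0.029] zax [ 0.999 -0.001  0.046] z-yaw -0.04
tool shift [ 0.0286 -0.0069  0.0031] n 3 per [ 0.0095 -0.0023  0.001 ]
```

>>> {"op": "servo_tool", "data": {"commands": [[[255, 0.01, -0.003, 0.001, 0.3], [255, 0.01, -0.003, 0.002, 0], [255, 0.005, -0.002, 0.001, 0], [255, 0.002, -0.001, 0, 0], [255, 0, 0, 0, 0]]]}}

```text
clock: 20.0
ee_pos: [0.6614, -0.0853, 0.0311]
tcp_rot: [0.026, 1.522, 0.018]
contact_force: [-0.0, 0.7, -0.3]
grip_width: 0.0539
```

```bash
python3 -c "
from h import *
from bench import imaging
s,R=st()
go([.659,-.082,.028],R,s['ee_pos'],3)
p=imaging.read_camera('wrist'); cv2.imwrite('pics/w11.png',p['frame'])
"
```

```text
t 20.0 pos [ 0.6614 -0.0853  0.0311] F [-0.   0.7 -0.3] w 0.0539 q6 -0.237
xax [ 0.049  0.028 -0.998] yax [0.005 1.    0.028] zax [ 0.999 -0.006  0.049] z-yaw -0.36
tool shift [ 0.0031  0.0032 -0.0025] n 3 per [ 0.001   0.0011 -0.0008]
```

View pics/w11.png

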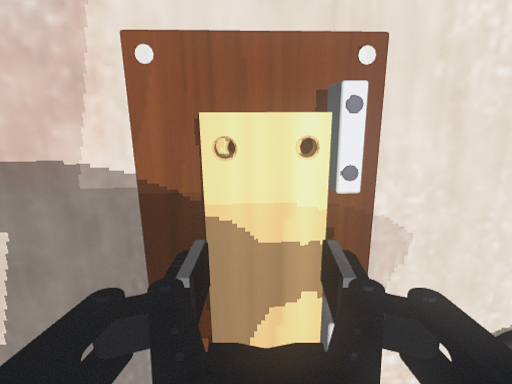

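>>> {"op": "servo_tool", "data": {"commands": [[[255, 0.001, 0.003, -0.002, 0], [255, 0.003, 0.001, -0.001, 0], [255, 0.002, 0, 0, 0], [255, 0, 0, 0, 0]]]}}

```text
clock: 20.45
ee_pos: [0.6587, -0.0805, 0.0255]
tcp_rot: [0.026, 1.521, 0.018]
contact_force: [0.5, -0.6, -1.3]
grip_width: 0.0539
```

```bash
python3 -c "
from h import *
s,R=st()
"
```

```text
t 20.45 pos [ 0.6587 -0.0805  0.0255] F [ 0.5 -0.6 -1.3] w 0.0539 q6 -0.233
xax [ 0.05   0.028 -0.998] yax [0.005 1.    0.028] zax [ 0.999 -0.006  0.05 ] z-yaw -0.35
```

>>> {"op": "servo_tool", "data": {"commands": [[[255, 0.002, 0, 0, 0], [255, 0.001, 0, 0, 0], [255, 0, 0, 0, 0]]]}}

```text
clock: 20.75
ee_pos: [0.659, -0.0804, 0.0238]
tcp_rot: [0.026, 1.52, 0.018]
contact_force: [-0.7, 0.1, 0.4]
grip_width: 0.0538
```

>>> {"op": "servo_tool", "data": {"commands": [[[255, 0.0015, 0, 0, 0], [60, 0, 0, 0, 0], [30, 0, 0, 0, 0], [30, 0, 0, 0, 0], [30, 0, 0, 0, 0]]]}}

```text
clock: 21.25
ee_pos: [0.6597, -0.0806, 0.0234]
tcp_rot: [0.026, 1.519, 0.018]
contact_force: [-0.2, 0.1, -0.0]
grip_width: 0.0754
```

```bash
python3 -c "
from h import *
from bench import imaging
s,R=st()
p=imaging.read_camera('wrist'); cv2.imwrite('pics/w12.png',p['frame'])
"
```

```text
t 21.25 pos [ 0.6597 -0.0806  0.0234] F [-0.2  0.1 -0. ] w 0.0754 q6 -0.233
xax [ 0.052  0.028 -0.998] yax [0.004 1.    0.028] zax [ 0.999 -0.006  0.052] z-yaw -0.33
```

View pics/w12.png

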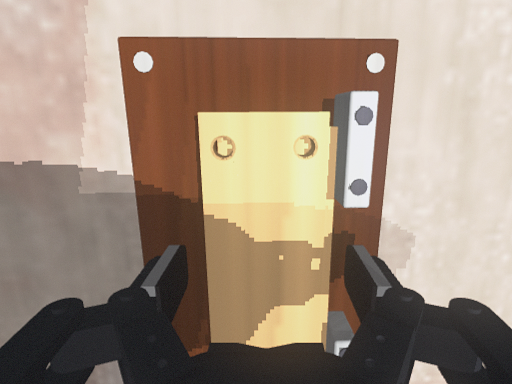

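>>> {"op": "servo_tool", "data": {"commands": [[[20, -0.02, 0, 0, 0], [0, -0.04, 0, 0, 0], [0, -0.03, -0.0, 0, 8], [0, 0, 0, 0, 8], [0, 0, 0, 0, 8], [0, 0, 0, 0, 8], [0, 0, 0, 0, 8], [0, 0, 0, 0, 8], [0, 0, 0, 0, 8], [0, 0, 0, 0, 8], [0, 0, 0, 0, 8], [0, 0, 0, 0, 8], [0, 0, 0, 0, 8], [0, 0, 0, 0, 0]]]}}

```text
clock: 22.7
ee_pos: [0.6542, -0.083, 0.1154]
tcp_rot: [1.277, 1.178, -1.182]
contact_force: [-0.0, 0.2, -0.9]
grip_width: 0.0853
```

```bash
python3 -c "
from h import *
from bench import imaging
s,R=st()
go([.608,-.078,.09],R,s['ee_pos'],3)
p=imaging.read_camera('wrist'); cv2.imwrite('pics/w13.png',p['frame'])
np.savez('w13.npz',f=p['frame'],K=p['camera_matrix'],M=p['mount'],pos=s['ee_pos'],Rt=R)
"
```

```text
t 22.7 pos [ 0.6542 -0.083   0.1154] F [-0.   0.2 -0.9] w 0.0853 q6 1.374
xax [ 0.05   0.028 -0.998] yax [ 0.998 -0.033  0.049] zax [-0.032 -0.999 -0.03 ] z-yaw -91.81
tool shift [ 0.0231 -0.0475 -0.0028] n 3 per [ 0.0077 -0.0158 -0.0009]
```

View pics/w13.png

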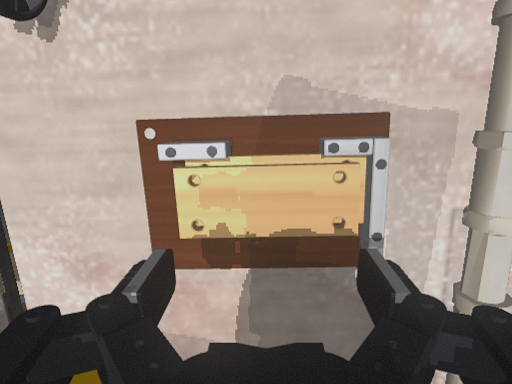

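>>> {"op": "servo_tool", "data": {"commands": [[[0, 0, -0.018, -0.001, -1.5], [0, 0.01, -0.02, -0.001, 0], [0, 0.02, -0.012, 0, 0], [0, 0.02, -0.002, 0, 0], [0, 0.02, 0, 0, 0], [0, 0.01, 0, 0, 0], [0, 0, 0, 0, 0]]]}}

```text
clock: 23.45
ee_pos: [0.6057, -0.0786, 0.0313]
tcp_rot: [1.228, 1.205, -1.133]
contact_force: [0.3, -0.0, 0.8]
grip_width: 0.0851
```

```bash
python3 -c "
from h import *
s,R=st()
go([.608,-.078,.006],R,s['ee_pos'],3)
"
```

```text
t 23.45 pos [ 0.6057 -0.0786  0.0313] F [ 0.3 -0.   0.8] w 0.0851 q6 1.276
xax [ 0.053  0.027 -0.998] yax [0.998 0.033 0.054] zax [ 0.034 -0.999 -0.025] z-yaw -88.02
tool shift [0.0254 0.0009 0.0001] n 3 per [0.0085 0.0003 0.    ]
```

>>> {"op": "servo_tool", "data": {"commands": [[[0, 0.01, -0.001, 0, 2.3], [0, 0.01, -0.001, 0, 0], [0, 0.003, 0, 0, 0], [0, 0, 0, 0, 0]]]}}

```text
clock: 23.85
ee_pos: [0.6067, -0.0783, 0.0093]
tcp_rot: [1.254, 1.188, -1.155]
contact_force: [-0.3, -0.0, -0.5]
grip_width: 0.0855
```

```bash
python3 -c "
from h import *
s,R=st()
go([.608,-.078,.006],R,s['ee_pos'],3)
"
```

```text
t 23.85 pos [ 0.6067 -0.0783  0.0093] F [-0.3 -0.  -0.5] w 0.0855 q6 1.304
xax [ 0.055  0.027 -0.998] yax [ 0.998 -0.     0.055] zax [ 0.001 -1.    -0.027] z-yaw -89.94
tool shift [ 0.0034  0.0011 -0.0002] n 3 per [ 0.0011  0.0004 -0.0001]
```

>>> {"op": "servo_tool", "data": {"commands": [[[0, 0.004, 0.002, 0, 0.3], [0, 0, 0.004, 0, 0], [0, 0, 0.004, 0, 0], [0, 0.001, 0.004, 0, 0], [0, 0, 0.003, 0, 0], [0, 0, 0.003, 0, 0], [0, 0, 0.002, 0, 0]]]}}

```text
clock: 24.55
ee_pos: [0.6276, -0.0781, 0.0061]
tcp_rot: [1.254, 1.192, -1.162]
contact_force: [-14.1, -2.3, 9.2]
grip_width: 0.0854
```

```bash
python3 -c "
from h import *
from bench import imaging
s,R=st()
p=imaging.read_camera('wrist'); cv2.imwrite('pics/w14.png',p['frame'])
"
```

```text
t 24.55 pos [ 0.6276 -0.0781  0.0061] F [-14.1  -2.3   9.2] w 0.0854 q6 1.321
xax [ 0.049  0.028 -0.998] yax [ 0.999 -0.003  0.049] zax [-0.002 -1.    -0.028] z-yaw -90.12
```

View pics/w14.png

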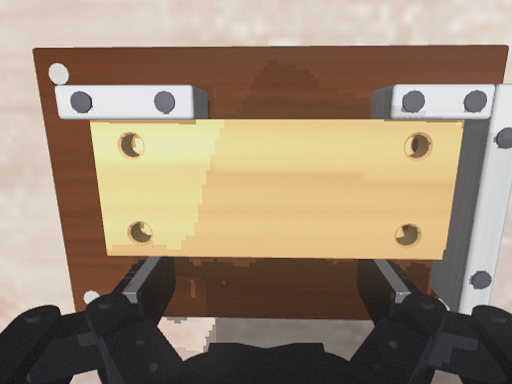

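>>> {"op": "servo_tool", "data": {"commands": [[[0, 0, 0.003, 0, 0], [0, 0, 0.003, 0, 0], [0, 0, -0.01, 0, 0], [0, -0.03, 0, 0, 0], [255, -0.04, 0, -0.01, 0], [255, -0.01, 0.015, -0.035, 0], [255, 0, 0.02, -0.035, 0], [255, 0, 0.015, -0.035, 0], [255, 0, 0, -0.015, 0], [255, 0, 0, 0, 0], [255, 0, 0, 0, 0]]]}}

```text
clock: 25.7
ee_pos: [0.6636, 0.0534, 0.0939]
tcp_rot: [1.252, 1.202, -1.17]
contact_force: [0.5, 0.9, 0.3]
grip_width: 0.0001
```

```bash
python3 -c "
from h import *
from bench import imaging
s,R=st()
go([.664,.033,.02],R,s['ee_pos'],3)
p=imaging.read_camera('wrist'); cv2.imwrite('pics/w15.png',p['frame'])
"
```

```text
t 25.7 pos [0.6636 0.0534 0.0939] F [0.5 0.9 0.3] w 0.0001 q6 1.562
xax [ 0.037  0.031 -0.999] yax [ 0.999 -0.005  0.037] zax [-0.004 -1.    -0.031] z-yaw -90.21
tool shift [ 0.0732 -0.0023  0.0227] n 3 per [ 0.0244 -0.0008  0.0076]
```

View pics/w15.png

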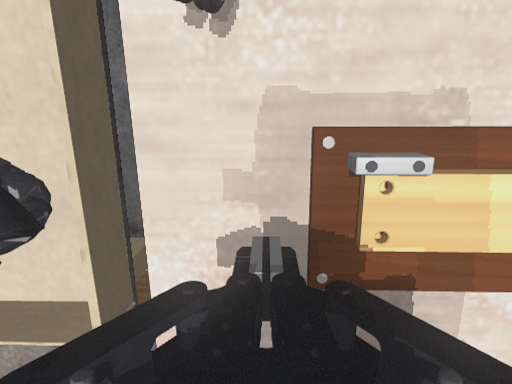

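The pair's near and far edges line up, and the left end is at about column 360. The closed fingers are left of the bed, so I'll descend and push in -y.

>>> {"op": "servo_tool", "data": {"commands": [[[255, 0.01, 0, 0.008, 0], [255, 0.02, 0, 0.008, 0], [255, 0.02, -0.001, 0.006, 0], [255, 0.012, -0.001, 0, 0], [255, 0.005, 0, 0, 0], [255, 0, 0, 0, 0]]]}}

```text
clock: 26.35
ee_pos: [0.6614, 0.0248, 0.021]
tcp_rot: [1.255, 1.2, -1.177]
contact_force: [0.9, 0.1, -0.2]
grip_width: -0.0002
```

```bash
python3 -c "
from h import *
s,R=st()
go([.664,.02,.02],R,s['ee_pos'],3)
"
```

```text
t 26.35 pos [0.6614 0.0248 0.021 ] F [ 0.9  0.1 -0.2] w -0.0002 q6 1.515
xax [ 0.035  0.03  -0.999] yax [ 0.999 -0.011  0.034] zax [-0.01  -0.999 -0.03 ] z-yaw -90.59
tool shift [0.001  0.0026 0.0048] n 3 per [0.0003 0.0009 0.0016]
```

>>> {"op": "servo_tool", "data": {"commands": [[[255, 0.001, 0.002, 0.006, 0], [255, 0, 0, 0.007, 0], [255, 0, 0, 0.006, 0], [255, 0, 0, 0.005, 0], [255, 0, 0, 0.004, 0], [255, 0, 0, 0.003, 0], [255, 0, 0, 0.002, 0]]]}}

```text
clock: 27.05
ee_pos: [0.6645, -0.0057, 0.0218]
tcp_rot: [1.262, 1.202, -1.174]
contact_force: [2.4, 29.0, 1.3]
grip_width: 0.0
```

>>> {"op": "servo_tool", "data": {"commands": [[[255, 0, 0, 0.002, 0], [255, 0, 0, 0.002, 0], [255, 0, 0, 0.002, 0]]]}}

```text
clock: 27.35
ee_pos: [0.6646, -0.0054, 0.0223]
tcp_rot: [1.267, 1.206, -1.171]
contact_force: [1.4, 20.4, 0.2]
grip_width: 0.0001
```

```bash
python3 -c "
from h import *
from bench import imaging
s,R=st()
p=imaging.read_camera('wrist'); cv2.imwrite('pics/w16.png',p['frame'])
p=imaging.read_camera('scene'); cv2.imwrite('pics/s16.png',cv2.resize(p['frame'][110:200,220:330],None,fx=6,fy=6,interpolation=cv2.INTER_CUBIC))
"
```

```text
t 27.35 pos [ 0.6646 -0.0054  0.0223] F [ 1.4 20.4  0.2] w 0.0001 q6 1.446
xax [ 0.038  0.041 -0.998] yax [ 0.999 -0.013  0.037] zax [-0.012 -0.999 -0.042] z-yaw -90.67
```

View pics/w16.png

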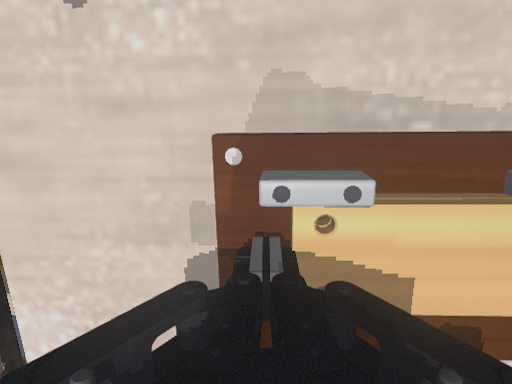

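View pics/s16.png

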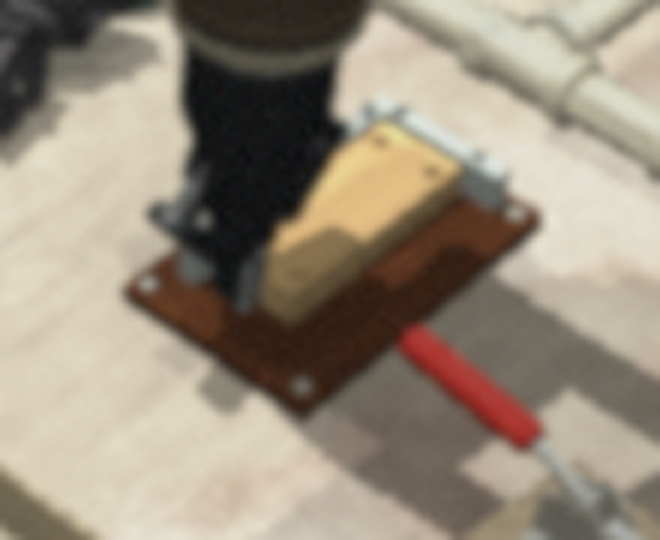

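>>> {"op": "servo_tool", "data": {"commands": [[[255, 0, 0, -0.01, 0], [255, -0.03, 0, -0.004, 0], [0, -0.04, 0, 0, 0], [0, -0.02, -0.02, 0.03, 0], [0, 0, -0.025, 0.03, 0], [0, 0, -0.02, 0.03, 0], [0, 0, 0, 0, 0]]]}}

```text
clock: 28.15
ee_pos: [0.5944, -0.0847, 0.1112]
tcp_rot: [1.264, 1.205, -1.166]
contact_force: [-0.9, 0.3, 0.8]
grip_width: 0.0721
```

```bash
python3 -c "
from h import *
from bench import imaging
s,R=st()
p=imaging.read_camera('wrist'); f=p['frame']; cv2.imwrite('pics/w17.png',f)
np.savez('w17.npz',f=p['frame'],K=p['camera_matrix'],M=p['mount'],pos=s['ee_pos'],Rt=R)
"
```

```text
t 28.15 pos [ 0.5944 -0.0847  0.1112] F [-0.9  0.3  0.8] w 0.0721 q6 1.303
xax [ 0.041  0.041 -0.998] yax [ 0.999 -0.009  0.04 ] zax [-0.007 -0.999 -0.041] z-yaw -90.42
```

View pics/w17.png

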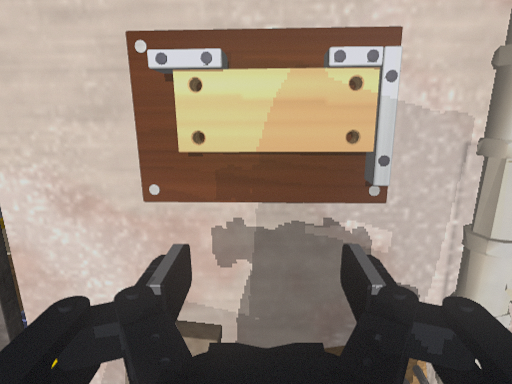

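```bash
python3 - <<'E'
from h import *
f=np.load('w17.npz')['f']
cv2.imwrite('pics/w17z.png',cv2.resize(f[20:210,120:410],None,fx=2.75,fy=2.75,interpolation=cv2.INTER_CUBIC))
E
```

```text
(no output)
```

View pics/w17z.png

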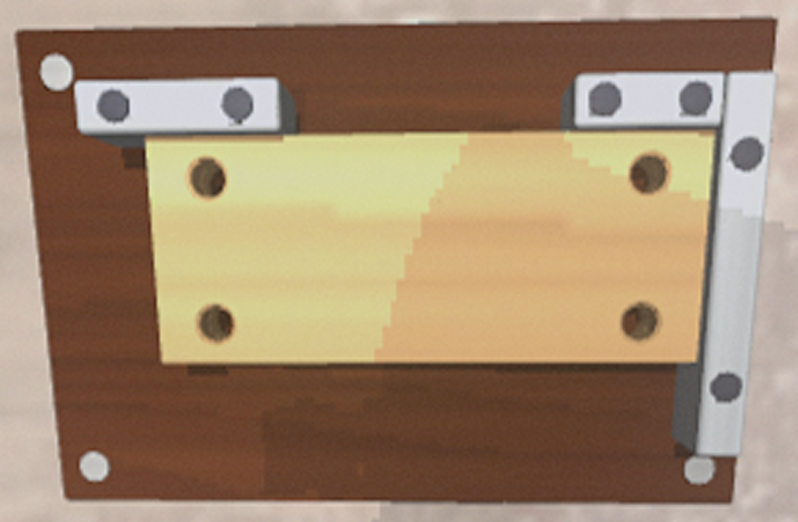

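```bash
python3 - <<'E'
from h import *
p=wload('w17.npz')
Z=lambda q:(np.array(q)+.5)/2.75-.5+np.array([120,20])
c=rect(ray(p,Z([(146,136),(715,130),(697,362),(162,363)]),.032)[:,:2])
b=rect(ray(p,Z([(17,32),(777,19),(733,502),(66,499)]),.012)[:,:2])
a=-.003;Rj=np.array([[np.cos(a),-np.sin(a)],[np.sin(a),np.cos(a)]])
print('rel', Rj.T@(c-b)-np.array([.035,-.08]))
# fence tops inner edges at .038
F=ray(p,Z([(77,132),(278,134),(576,126),(722,127),(722,130),(699,453)]),.038); print(F.round(4))
E
```

```text
c [ 0.6649 -0.0883] Ly 0.1397 Lx 0.056 ang y -0.0024 ang x -0.0031
c [ 0.658  -0.0785] Ly 0.1981 Lx 0.128 ang y -0.0016 ang x -0.0015
rel [-0.02804594  0.0702487 ]
[[ 0.6934 -0.0037  0.038 ]
 [ 0.6923 -0.0527  0.038 ]
 [ 0.6931 -0.1238  0.038 ]
 [ 0.6924 -0.1579  0.038 ]
 [ 0.6918 -0.158   0.038 ]
 [ 0.6141 -0.1586  0.038 ]]
```

>>> {"op": "servo_tool", "data": {"commands": [[[0, -0.03, -0.03, 0, 0], [0, -0.03, -0.03, -0.03, 0], [0, 0, 0, -0.04, 0], [0, 0, 0, -0.04, 0], [0, 0, 0, -0.04, 0], [0, 0, 0, -0.03, 0], [0, 0, 0, 0, 0]]]}}

```text
clock: 28.9
ee_pos: [0.5362, 0.103, 0.1796]
tcp_rot: [1.27, 1.2, -1.162]
contact_force: [0.7, 0.1, 0.4]
grip_width: 0.0855
```

```bash
python3 -c "
from h import *
from bench import imaging
s,R=st()
p=imaging.read_camera('wrist'); f=p['frame']
np.savez('w18.npz',f=p['frame'],K=p['camera_matrix'],M=p['mount'],pos=s['ee_pos'],Rt=R)
q=wload('w18.npz'); u=proj(q,[[.664,-.088,.02]])[0]; print(u)
x0=int(np.clip(u[0]-100,0,312)); y0=int(np.clip(u[1]-75,0,234))
cv2.imwrite('pics/w18z.png',cv2.resize(f[y0:y0+150,x0:x0+200],None,fx=4,fy=4,interpolation=cv2.INTER_CUBIC)); print(x0,y0)
p=imaging.read_camera('scene'); cv2.imwrite('pics/s18.png',cv2.resize(p['frame'][115:185,230:325],None,fx=8,fy=8,interpolation=cv2.INTER_CUBIC)); np.savez('s18.npz',f=p['frame'],K=p['camera_matrix'],R=p['R'],t=p['t'])
p=imaging.read_camera('top'); cv2.imwrite('pics/t18.png',cv2.resize(p['frame'][120:270,230:390],None,fx=5,fy=4,interpolation=cv2.INTER_CUBIC))
"
```

```text
t 28.9 pos [0.5362 0.103  0.1796] F [0.7 0.1 0.4] w 0.0855 q6 1.655
xax [ 0.047  0.042 -0.998] yax [ 0.999 -0.012  0.046] zax [-0.01  -0.999 -0.042] z-yaw -90.55
[489.05693101  43.98008431]
312 0
```

View pics/w18z.png

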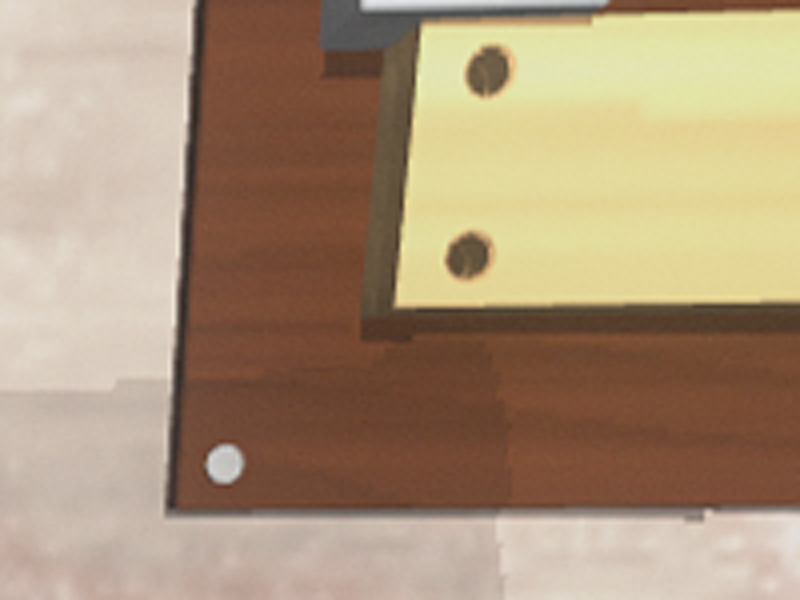

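View pics/s18.png

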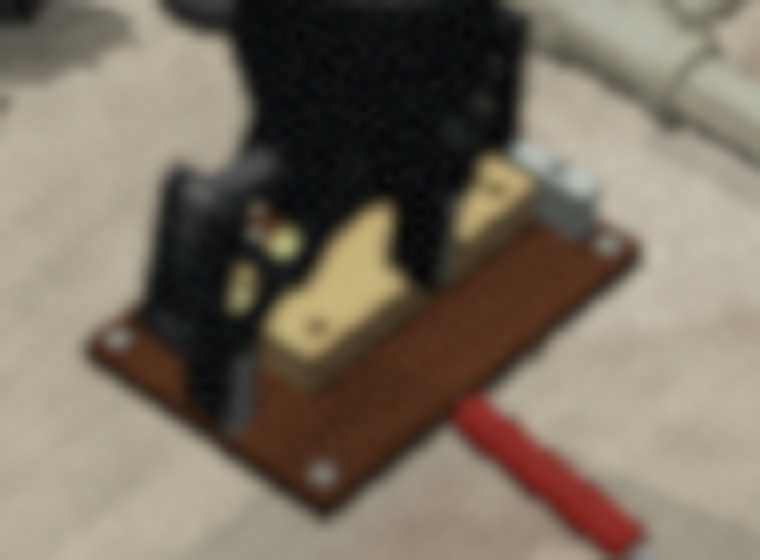

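View pics/t18.png

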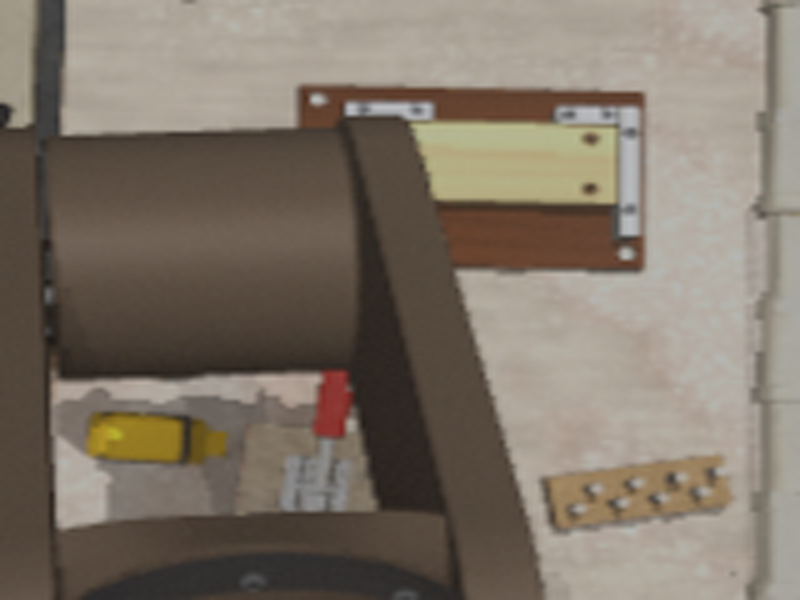

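```bash
python3 - <<'E'
from h import *
p=wload('w18.npz')
Z=lambda q:(np.array(q)+.5)/4-.5+np.array([312,0])
print('cover near-left top',ray(p,Z([(395,307)]),.032).round(4))
print('base near-left bottom',ray(p,Z([(361,338)]),.012).round(4))
print('bed nl corner',ray(p,Z([(168,511)]),.012).round(4),'bed left edge far', ray(p,Z([(203,0)]),.012).round(4))
E
```

```text
cover near-left top [[ 0.6368 -0.0181  0.032 ]]
base near-left bottom [[ 0.6324 -0.0187  0.012 ]]
bed nl corner [[0.5932 0.0238 0.012 ]] bed left edge far [[0.7041 0.0225 0.012 ]]
```

```bash
python3 - <<'E'
from h import *
p=wload('w18.npz'); f=p['frame']
for z in (.032,.022,.012): print(z,(proj(p,[[.6368,-.0181,z]])[0]+.5-np.array([312,0]))*4-.5)
c=f[55:100,395:512]; c=cv2.convertScaleAbs(c,alpha=2.2,beta=10)
cv2.imwrite('pics/w18e.png',cv2.resize(c,None,fx=6.5,fy=6.5,interpolation=cv2.INTER_NEAREST))
E
```

```text
0.032 [395.14342229 306.93121914]
0.022 [377.02383168 312.82820427]
0.012 [360.11561099 318.33095145]
```

View pics/w18e.png

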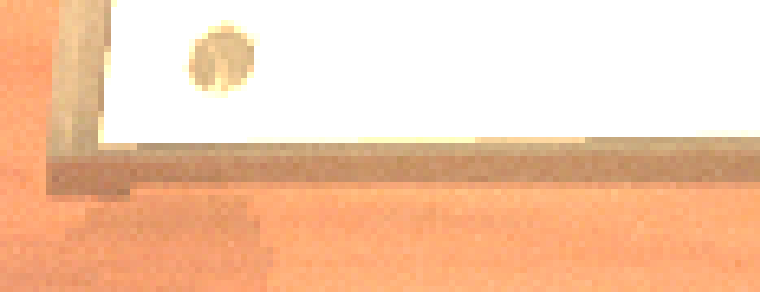

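```bash
python3 -c "
from bench import arm,workorder
print(arm.observe()['clock']); print(workorder.sign_off())
"
```

```text
29.05
the job is handed in; nothing more can be done
None
```

Both pads are squared in the jig, one on top of the other, and I handed the job in at 29.05 s of the 67 s allowed. The sign-off gives no verdict, so success rests on my own checks below.

- **Base pad:** I pushed it square against the long fence with the two open fingertips. I then pushed it against the short fence with the closed fingers and gave it one more push at the long fence. The wrist camera put its centre at (-29.2, 70.1) mm from the corner, before that last push, against a home of (-28, 70).
- **Cover pad:** I gripped it across its width, laid it on the base pad about 5 mm short of both fences, and pushed it home both ways. The last view put its centre at (-28.0, 70.2) mm, with its edges within about 0.002 rad of the jig's.
- **The pair:** The left end faces line up to about 0.6 mm. A first reading of the base pad's near edge was 4 mm off. With the contrast raised I took that line to be the shadow on the bed; the pads' near face was as wide as a flush pair should show. I have no separate measurement of the base pad's x once it was covered.
- **Tool tilt:** The tool gradually leaned to about 0.07 rad while moving, and I could not command that away. Pushing against the fences partly reduced it. The cover pad sat flat after release as far as the pictures show.
- **Tape measure and bit block:** I never touched either, and in the last top view they looked unmoved; I did not measure them again.

The largest contact force I read was about 29 N, read only at the end of each move call.

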